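# Make up two alternator repair kits

## Task

Make up the two parts kits for the alternators waiting on the bench: put the bronze ball bearing, the woodruff key and the brass pulley nut in the green tray, and the black-sealed steel bearing and the white nylon spacer in the red tray. Every part gets a compartment to itself and lies flat on its floor. Leave the chipped fan and the screwdriver where they lie.

Things in the scene. Friction and masses are not known exactly. Their poses are not given: they have to be found in the camera images.
- bearing_bronze: Bronze-coloured open ball bearing with steel balls showing, lying flat: 47 mm outside diameter, 14 mm high, 115 g. Origin at the centre of its underside; z up.
- bearing_sealed: Bright steel ball bearing with black rubber seals, lying flat: 40 mm outside diameter, 12 mm high, 65 g. Origin at the centre of its underside; z up.
- spacer: White nylon spacer ring, lying flat: 36 mm outside diameter, 17 mm bore, 14 mm high, 13 g. Origin at the centre of its underside; z up.
- key: Steel woodruff key, a half-moon lying on its flat side: 31 mm long along its x, 13 mm wide along its y (straight edge at y = -6.5 mm, top of the round edge at y = +6.5 mm), 8 mm high, 19 g. Origin at the middle of length and width, on the underside; z up.
- nut: Brass hexagonal pulley nut, lying flat: 24 mm across flats (two of its flats face along its own +x and -x), 28 mm across corners, 13 mm high, 35 g. Origin at the centre of its underside; z up.
- tray_green: Low green steel kit tray, 118 mm along its x, 214 mm along its y, with three compartments side by side, centred at y = -70, 0 and +70 mm (x = 0). Floor 3 mm thick, walls and dividers 4 mm thick, rims 12 mm above the counter. Each compartment is 110 mm along the tray's x and 66 mm along its y. Screwed down, does not move. Origin at the centre of its underside, z up.
- tray_red: Low red steel kit tray, 118 mm along its x, 144 mm along its y, with two compartments side by side, centred at y = -35 and +35 mm (x = 0). Floor 3 mm thick, walls and dividers 4 mm thick, rims 12 mm above the counter. Each compartment is 110 mm along the tray's x and 66 mm along its y. Screwed down, does not move. Origin at the centre of its underside, z up.
- fan: Bystander: chipped aluminium alternator fan lying on the counter, 120 mm across, 22 mm high, loose. Origin at the centre of its underside.
- screwdriver: Bystander: screwdriver, 200 mm long, lying loose on the counter beyond the trays, along its own x. Origin on its underside.
- vise: Bystander: small bench vise painted faded blue, bolted to the counter, about 240 mm long (from x = -160 to +75 mm in its own frame), 136 mm wide at its handle, 125 mm high. Origin at the centre of the underside of its foot.
There are look-alikes about, which are no part of the job. Of the things that look like the bearing_sealed, take the one that is nearest to the robot's base at the start. Of the things shaped like the bearing_bronze, the bronze one is meant.

How it is judged:
By the outcome, as a careful person would: the job done as asked, in the order asked, and still so for the second after the job is handed in, with the robot touching nothing.
It also fails if it takes over 101 s, if anything falls off the work surface, if the arm or the gripper's body presses on something with over 40 N, if the wrist force passes 120 N, or if a joint passes its speed limit or range.

## Robot

A 6-joint arm with a two-finger parallel gripper is mounted at the origin on the work surface. World frame = base frame: x ahead of the robot, y to its left, z up, the work surface at z = 0. Lengths are in m, angles in degrees, forces in N, time in s.
With the tool pointing down it reaches from about 0.4 to 0.825 m from the base axis. Payload 7 kg.
Tool frame: the origin (TCP) lies midway between the tips of the shut fingers; the grasp point (between the pads) lies r.grasp_offset behind it (r.grasp_offset is the distance from the TCP to the grasp point, in m); x points along the fingers, z is the direction in which the jaws open and shut, and the axes are right-handed (so a half turn about x gives the same grasp; the last joint's range is limited). The gripper opens to 88 mm and grips with 3 to 60 N. Pads are 19 mm wide; open, the fingers measure 130 mm over their backs; the gripper's body (78 mm by 193 mm) begins 47 mm behind the grasp point.
Start: joints at [83.027, 20.546, 0.682, 0, -70.136, -16.507], TCP at [0.269, 0.619, 0.195] pointing down, gripper open.
Joint ranges: [-176.03, 176.03], [-82.01, 121.73], [-58.28, 71.71], [-173.87, 95.51], [-174.79, -0.11], [-173.66, 173.66]. Speed limits (degrees/s): [136.94, 136.94, 172.46, 180, 180, 180].

## Interface

Orientations are given as [roll, pitch, yaw] about the fixed x, y, z axes, in that order (R = Rz(yaw) Ry(pitch) Rx(roll)).
In Python, from plant import readout, vision, close_job, r gives the robot as it stands.
- The arm moves only by the shell command python3 -m handwheel 'ROWS' [OPENING] [FORCE]. ROWS is JSON, a list that holds one entry, the list of rows, each a list of 4 numbers: the shift along the world's x, y, z in units of 40 mm (1.0 is 40 mm), then the turn about the world's z in units of 5 degrees (1.0 is 5 degrees). In form: [[[tx, ty, tz, roll], ...]]. A call has 1 to 8 rows; each row shifts and turns the pose as measured when the row begins; what a row does not reach is not made up. A row lasts 1/10 s, in which the tool goes at most 50 mm and 8.59 degrees, less where a joint would pass 70% of its speed; a pose out of reach is approached as far as the arm can. A call is refused whole if a number of a shift passes 1 or a number of a turn 1, either way. A call with a gripper value outside its range is refused whole. OPENING is the finger opening in mm, from 0 to 87.6, set as the call begins (- or left out, the last holds). The fingers move at their own pace and stop on an object; FORCE is the grip in N (left out, the last holds). Time passes only in rows, so rows that do not move let the fingers close. It gives the time, the measured TCP pose, the force and the opening at its end, in the units of the state.
- readout.get_state(): the state, without advancing time (a new reading comes with each control period).
- vision.capture(name): name is "side" or "top"; returns the picture (384x512x3 uint8, blue, green, red); there is no depth.
- vision.get_calibration(name): a dict with "intrinsics" (3x3 intrinsics, pixels), "dist" ([k1, k2, p1, p2, k3] as OpenCV has them; the pictures are not rectified), "pose" (4x4, takes a point from camera to world coordinates). Camera axes: x right, y up, looking along -z (the intrinsics and any distortion apply to the point x, -y, -z); pixel columns grow to the right and rows downward; lengths in m; the calibration is good to about 2 mm. A picture is of the moment at which its call begins. get_calibration takes no time and is no camera call.
- close_job(): hands the job in, once; it reports no verdict.
The state is a dict: "time_s": time; "joints": joint angles; "qd": joint speeds; "joint_torque": joint torques, N m; "tcp_pos": TCP position; "eef_rot": TCP orientation; "contact_force": force on the tool from outside, world axes, zero at the start; "moment": the same for the moment, N m; "gripper_width": finger opening in m.
Only numpy, scipy, OpenCV 4.12 (cv2) and the standard library are available. Lean on these libraries where they do the work, as an engineer would, in place of code of your own. Each camera call takes 0.05 s, during which the arm holds its last target.

## Working session

There is one attempt and no reset: what is moved stays moved. The work goes in short steps, Python scripts to look and compute and a shell command to move; the robot and the scene stay as the last step left them, time stands still between calls to the robot, and variables do not carry over. Pictures are saved under pics/ and viewed, and the job is handed in when it is done.

```bash
mkdir -p pics; ls
python3 - <<'E'
from plant import readout, vision, r
import cv2
print(readout.get_state()); print(r.grasp_offset)
for n in("top","side"):
    c=vision.get_calibration(n); print(n,c)
    cv2.imwrite(f"pics/{n}0.png",cv2.resize(vision.capture(n),(800,600),interpolation=cv2.INTER_CUBIC)) if 0 else cv2.imwrite(f"pics/{n}0.png",vision.capture(n))
E
```

```text
pics
{'time_s': 0.0, 'joints': array([ 8.30264688e+01,  2.05913780e+01,  6.34330100e-01, -2.10774159e-02,
       -7.01348739e+01, -1.65058569e+01]), 'qd': array([-0.02554184, -0.0587593 , -0.03087284,  0.0164475 , -0.0190882 ,
        0.04168782]), 'joint_torque': array([-7.04717295e-04, -5.82710302e+01,  2.93055314e+01,  6.99729145e+00,
        7.01461133e-03, -1.67542430e-04]), 'tcp_pos': array([0.26875243, 0.61860961, 0.19442458]), 'eef_rot': array([   4.34323432,   89.90596626, -109.14333195]), 'contact_force': array([ 0.48201414,  0.49456924, -0.24084106]), 'moment': array([ 0.01617908, -0.04558371,  0.00043476]), 'gripper_width': 0.08759468965114227}
0.0188
top {'intrinsics': array([[420.13210244,   0.        , 250.66256587],
       [  0.        , 420.13210244, 188.60734245],
       [  0.        ,   0.        ,   1.        ]]), 'dist': array([-0.14498497,  0.        ,  0.        ,  0.        ,  0.        ]), 'pose': array([[ 2.14933835e-02,  9.83144034e-01, -1.81564981e-01,
         3.87580189e-01],
       [-9.99760550e-01,  2.18820437e-02,  1.37492122e-04,
         2.30657219e-03],
       [ 4.10818740e-03,  1.81518550e-01,  9.83378940e-01,
         1.16061559e+00],
       [ 0.00000000e+00,  0.00000000e+00,  0.00000000e+00,
         1.00000000e+00]])}
side {'intrinsics': array([[463.22964653,   0.        , 247.20596183],
       [  0.        , 463.22964653, 189.22824952],
       [  0.        ,   0.        ,   1.        ]]), 'dist': array([-0.01470331,  0.        ,  0.        ,  0.        ,  0.        ]), 'pose': array([[ 0.78218822,  0.47232647, -0.40631181, -0.05560603],
       [-0.62296497,  0.60316913, -0.49809804, -0.74082332],
       [ 0.00980986,  0.64272445,  0.76603463,  1.2042642 ],
       [ 0.        ,  0.        ,  0.        ,  1.        ]])}
```

View pics/top0.png

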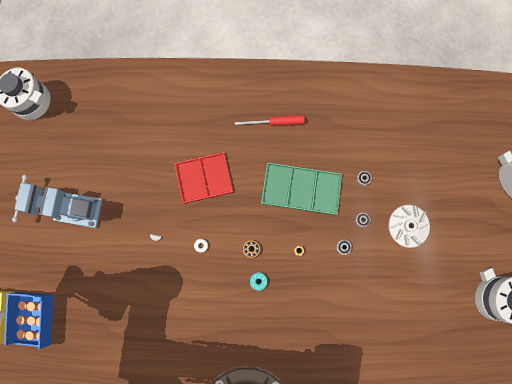

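View pics/side0.png

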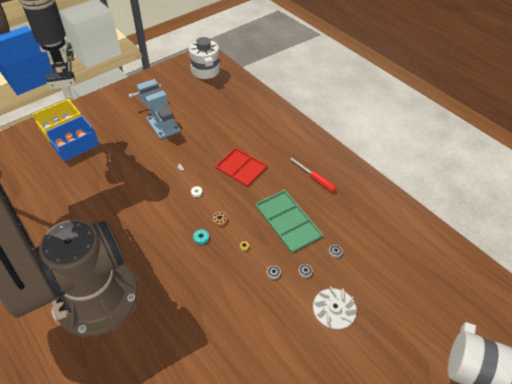

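```bash
cat > h.py <<'E'
from plant import readout, vision, r
import cv2, numpy as np
from scipy.spatial.transform import Rotation as R
def ray(n,uv):
    c=vision.get_calibration(n)
    p=cv2.undistortPoints(np.array([[uv]],float),c["intrinsics"],np.array(c["dist"]))[0,0]
    T=c["pose"]; return T[:3,3],T[:3,:3]@np.array([p[0],-p[1],-1])
def plane(n,uv,z):
    o,d=ray(n,uv); return (o+d*(z-o[2])/d[2])[:2]
def proj(n,P):
    c=vision.get_calibration(n);T=np.linalg.inv(c["pose"]);q=T[:3,:3]@np.array(P)+T[:3,3]
    q=np.array([q[0],-q[1],-q[2]])
    return cv2.projectPoints(q[None,None],np.zeros(3),np.zeros(3),c["intrinsics"],np.array(c["dist"]))[0][0,0]
def jaw(s=None):
    s=s or readout.get_state()
    M=R.from_euler('xyz',s["eef_rot"],degrees=True).as_matrix()
    return s["tcp_pos"],np.degrees(np.arctan2(M[1,2],M[0,2])),M[:,0]
def crop(img,u,v,w,k,f):
    cv2.imwrite(f,cv2.resize(img[v-w:v+w,u-w:u+w],None,fx=k,fy=k,interpolation=cv2.INTER_CUBIC))
E
python3 - <<'E'
from h import *
t=cv2.imread("pics/top0.png"); s=cv2.imread("pics/side0.png")
cv2.imwrite("pics/topc.png",cv2.resize(t[140:300,140:400],None,fx=3,fy=3,interpolation=cv2.INTER_CUBIC))
cv2.imwrite("pics/sidec.png",cv2.resize(s[145:295,165:365],None,fx=4,fy=4,interpolation=cv2.INTER_CUBIC))
print(jaw())
for n,u in (("sealA",(365,178)),("sealB",(363,220)),("sealC",(344,247)),("bronze",(252,249)),("nut",(299,251)),("key",(155,237)),("spacer",(201,246)),("teal",(258,281)),("fan",(409,226))):
    p=plane("top",u,.013); print(n,p.round(3),np.hypot(*p).round(3))
E
```

```text
(array([0.26876242, 0.61866863, 0.19450777]), np.float64(-113.4884549460574), array([-4.89299943e-04, -1.42668114e-03, -9.99998863e-01]))
sealA [ 0.637 -0.32 ] 0.713
sealB [ 0.518 -0.311] 0.604
sealC [ 0.443 -0.257] 0.512
bronze [ 0.433 -0.005] 0.433
nut [ 0.43  -0.133] 0.45
key [0.459 0.262] 0.528
spacer [0.438 0.134] 0.458
teal [ 0.347 -0.023] 0.348
fan [ 0.503 -0.443] 0.67
```

View pics/topc.png

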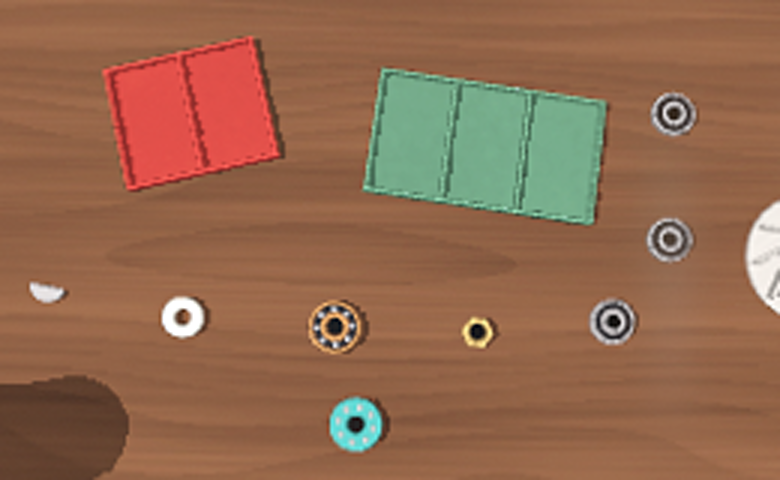

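View pics/sidec.png

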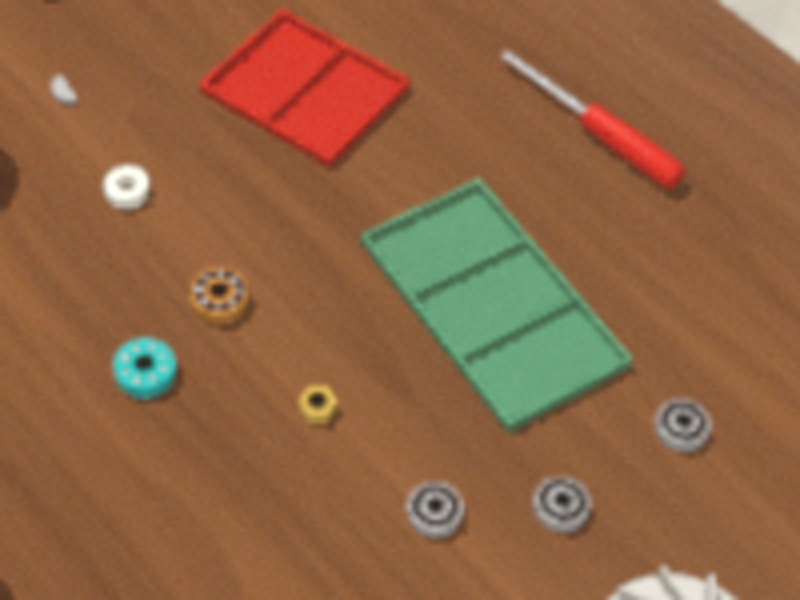

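Candidates. Bronze bearing: bronze ring at top (252,249) against the teal one at (258,281), so I take the bronze. Sealed bearing: (365,178), (363,220) and (344,247), at 0.71, 0.60 and 0.51 m from the base, so I take (344,247). Nut (299,251), key (155,237) and spacer (201,246) each have no look-alike. The close crops confirm these choices.

```bash
cat > meas.py <<'E'
from h import *
def comp(img,uv,w,f):
    u,v=map(int,uv); x0,y0=u-w,v-w
    c=cv2.resize(img[y0:v+w,x0:u+w],None,fx=4,fy=4,interpolation=cv2.INTER_LINEAR)
    m=f(c).astype(np.uint8)*255
    cs,_=cv2.findContours(m,cv2.RETR_EXTERNAL,cv2.CHAIN_APPROX_NONE)
    k=max(cs,key=cv2.contourArea)[:,0].astype(float)
    return (k+.5)/4-.5+[x0,y0]
hsv=lambda c:cv2.cvtColor(c,cv2.COLOR_BGR2HSV).astype(int)
gray=lambda c:(hsv(c)[...,1]<75)&(hsv(c)[...,2]>70)
bright=lambda c:(hsv(c)[...,1]<80)&(hsv(c)[...,2]>120)
gold=lambda c:(hsv(c)[...,0]>=12)&(hsv(c)[...,1]>75)&(hsv(c)[...,2]>150)
green=lambda c:(hsv(c)[...,0]>50)&(hsv(c)[...,0]<90)&(hsv(c)[...,1]>60)
red=lambda c:((hsv(c)[...,0]<5)|(hsv(c)[...,0]>172))&(hsv(c)[...,1]>150)
def world(n,K,z): return np.array([plane(n,k,z) for k in K])
E
python3 - <<'E'
from meas import *
t=cv2.imread("pics/top0.png"); s=cv2.imread("pics/side0.png")
L={"bronze":((252,249),(220,219),14,gold,.014),"seal":((344,247),(274,272),13,gray,.012),"spacer":((201,246),(197,192),11,bright,.014),"nut":((299,251),(244,246),8,gold,.013),"key":((155,237),(181,167),9,bright,.008),"green":((302,188),(290,220),45,green,.012),"red":((205,178),(242,167),32,red,.012)}
for n,(a,b,w,f,z) in L.items():
    for cam,im,uv in(("top",t,a),("side",s,b)):
        K=comp(im,uv,w,f); W=world(cam,K,z)
        rc=cv2.minAreaRect((W*1000).astype(np.float32)); 
        print(n,cam,"rect c",np.round(rc[0],1),"size",np.round(rc[1],1),"ang",round(rc[2],1),"circ",[np.round(q,1) for q in cv2.minEnclosingCircle((W*1000).astype(np.float32))])
E
```

```text
bronze top rect c [434.2  -2. ] size [50.7 47.5] ang 1.1 circ [array([434.8,   0.8]), np.float64(27.4)]
bronze side rect c [436.2  -5.9] size [ 60.5 142.9] ang 0.6 circ [array([430.4,  -6. ]), np.float64(71.5)]
seal top rect c [ 443.  -255.8] size [42.5 42.3] ang 81.4 circ [array([ 443. , -256.1]), np.float64(22.0)]
seal side rect c [ 439.6 -260.3] size [45.7 42. ] ang 51.8 circ [array([ 441.2, -261.1]), np.float64(23.5)]
spacer top rect c [439.4 135.2] size [38.  38.9] ang 2.1 circ [array([439.6, 135.1]), np.float64(20.1)]
spacer side rect c [436.  132.2] size [50.3 39.2] ang 55.1 circ [array([438.4, 130.5]), np.float64(25.3)]
nut top rect c [ 432.3 -127.8] size [31.2 35.5] ang 0.5 circ [array([ 431.6, -127.2]), np.float64(18.8)]
nut side rect c [ 433.2 -126.3] size [52.9 40.7] ang 73.5 circ [array([ 432.9, -125.8]), np.float64(29.8)]
key top rect c [457.9 263.3] size [32.6 17.1] ang 80.6 circ [array([461.8, 262.8]), np.float64(16.4)]
key side rect c [456.2 260.7] size [38.4 18.3] ang 80.7 circ [array([459.2, 260.2]), np.float64(19.2)]
green top rect c [ 603.7 -139.9] size [213.6 118.9] ang 82.6 circ [array([ 603.2, -139.5]), np.float64(120.5)]Traceback (most recent call last):
  File "<stdin>", line 6, in <module>
  File "meas.py", line 15, in world
    def world(n,K,z): return np.array([plane(n,k,z) for k in K])
                                       ~~~~~^^^^^^^
  File "h.py", line 9, in plane
    o,d=ray(n,uv); return (o+d*(z-o[2])/d[2])[:2]
        ~~~^^^^^^
  File "h.py", line 5, in ray
    c=vision.get_calibration(n)
ValueError: time passes only in moves, steps and waits
```

```bash
python3 - <<'E'
import re
s=open('h.py').read()
s=s.replace('''def ray(n,uv):
    c=vision.get_calibration(n)''','''import os,pickle
def cal(n):
    f=f"cal_{n}.pkl"
    if not os.path.exists(f): pickle.dump(vision.get_calibration(n),open(f,"wb"))
    return pickle.load(open(f,"rb"))
def ray(n,uv):
    c=cal(n)''').replace('c=vision.get_calibration(n);T=','c=cal(n);T=')
open('h.py','w').write(s)
E
python3 - <<'E'
from meas import *
t=cv2.imread("pics/top0.png"); s=cv2.imread("pics/side0.png")
print(t[251,290:310].tolist(), t[249,240:264].tolist())
dark=lambda c:hsv(c)[...,2]<75
L={"red":((205,178),(242,167),32,red,.012),"green":((302,188),(290,220),45,green,.012),
"bronzehole":((252,249),(220,218),4,dark,.014),"nuthole":((299,251),(244,246),5,dark,.013),"sealhole":((344,247),(273,271),3,dark,.012)}
for n,(a,b,w,f,z) in L.items():
    for cam,im,uv in(("top",t,a),("side",s,b)):
      try:
        K=comp(im,uv,w,f); W=world(cam,K,z)
        rc=cv2.minAreaRect((W*1000).astype(np.float32)); 
        print(n,cam,"rect c",np.round(rc[0],1),"size",np.round(rc[1],1),"ang",round(rc[2],1))
      except Exception as e: print(n,cam,e)
E
```

```text
[[77, 110, 161], [77, 110, 160], [76, 109, 159], [77, 109, 160], [113, 179, 216], [145, 223, 255], [82, 131, 156], [23, 13, 12], [27, 23, 22], [28, 24, 24], [26, 20, 20], [43, 65, 81], [114, 181, 209], [156, 238, 255], [64, 101, 138], [45, 62, 95], [58, 81, 122], [78, 108, 159], [76, 106, 157], [77, 106, 157]] [[72, 103, 150], [74, 102, 151], [61, 85, 128], [91, 141, 196], [141, 142, 156], [235, 231, 232], [153, 159, 169], [117, 181, 239], [86, 135, 185], [44, 55, 75], [34, 30, 28], [33, 30, 30], [33, 31, 28], [30, 24, 19], [72, 110, 153], [114, 180, 240], [101, 113, 142], [146, 141, 141], [75, 68, 67], [107, 172, 232], [59, 91, 135], [44, 61, 90], [44, 61, 90], [73, 102, 152]]
red top rect c [628.9 135.7] size [120.7 145.8] ang 14.2
red side rect c [625.7 132.2] size [123.  148.2] ang 14.3
green top rect c [ 603.7 -139.9] size [213.6 118.9] ang 82.6
green side rect c [ 601.4 -142.9] size [217.1 120.6] ang 82.4
bronzehole top rect c [434.9  -2.6] size [12.8 12.2] ang 1.2
bronzehole side rect c [433.4  -2.4] size [5.  7.2] ang 51.9
nuthole top rect c [ 432.3 -132.2] size [12.2 11.6] ang 0.4
nuthole side rect c [ 431.1 -132.2] size [4.5 6.1] ang 51.8
sealhole top rect c [ 443.7 -257.8] size [ 9.6 11.9] ang 0.7
sealhole side rect c [ 442.6 -256.6] size [5.9 5.1] ang 49.3
```

```bash
python3 -m handwheel '[[[0.25,-0.97,0,-0.92],[0.25,-0.97,0,-0.92],[0.25,-0.97,0,-0.92],[0.25,-0.97,0,-0.92],[0.25,-0.97,0,-0.92],[0.25,-0.97,0,-0.92],[0.25,-0.97,0,-0.92],[0.25,-0.97,0,-0.92]]]' 66; python3 -c "
from h import *
print(jaw())"
```

```text
time_s: 0.9
tcp_pos: [0.3476, 0.2986, 0.1884]
eef_rot: [19.4, 89.4, -132.0]
contact_force: [1.5, 0.1, 0.1]
gripper_width: 0.066
(array([0.3475935 , 0.29856986, 0.18839274]), np.float64(-151.39174148069355), array([-0.00643242, -0.00713689, -0.99995384]))
```

```bash
python3 -m handwheel '[[[0.27,-0.94,-0.3,-0.9],[0.27,-0.94,-0.3,-0.9],[0.27,-0.94,-0.3,-0.9],[0.27,-0.94,-0.3,-0.9],[0.27,-0.94,-0.3,-0.9],[0.27,-0.94,-0.3,-0.9],[0.27,-0.94,-0.3,-0.9],[0.27,-0.94,-0.3,-0.9]]]'; python3 -c "
from h import *
print(jaw())"
```

```text
time_s: 1.7
tcp_pos: [0.4344, -0.0146, 0.0913]
eef_rot: [-19.1, 89.8, 152.1]
contact_force: [0.7, 0.2, 0.5]
gripper_width: 0.0662
(array([ 0.43442605, -0.01457258,  0.09130729]), np.float64(171.25659296664003), array([-0.00317447,  0.00167754, -0.99999355]))
```

```bash
python3 -m handwheel '[[[0,0.25,-0.6,0.2],[0,0,-0.7,0],[0,0,-0.4,0],[0,0,-0.2,0],[0,0,0,0]]]'; python3 -c "
from h import *
print(jaw())"
```

```text
time_s: 2.2
tcp_pos: [0.4332, -0.0123, 0.0109]
eef_rot: [7.7, 89.6, 179.1]
contact_force: [0.0, -0.0, 1.1]
gripper_width: 0.0662
(array([ 0.43319044, -0.0122609 ,  0.01090543]), np.float64(171.33611155772957), array([-6.51339399e-03,  1.07451361e-04, -9.99978782e-01]))
```

```bash
python3 -m handwheel '[[[0,0.2,-0.1,0.2],[0,0,-0.06,0],[0,0,0,0]]]'; python3 -c "
from h import *
print(jaw())"
```

```text
time_s: 2.5
tcp_pos: [0.4345, -0.0025, 0.0057]
eef_rot: [-5.5, 89.8, 167.1]
contact_force: [-0.2, -0.1, -0.0]
gripper_width: 0.0659
(array([ 0.43450393, -0.00250345,  0.00566285]), np.float64(172.51723865046947), array([-3.97634044e-03,  9.14225768e-04, -9.99991676e-01]))
```

Well placed; close the jaws and lift.

```bash
python3 -m handwheel '[[[0,0,-0.04,0],[0,0,0,0],[0,0,0,0],[0,0,0,0],[0,0,0,0]]]' 30 25; python3 -m handwheel '[[[0,0,0,0],[0,0,0.3,0],[0,0,0.8,0],[0,0,0.8,0]]]'
```

```text
time_s: 3.0
tcp_pos: [0.4356, -0.0016, 0.0054]
eef_rot: [-59.3, 89.9, 113.3]
contact_force: [-0.2, -0.1, -0.1]
gripper_width: 0.0328
time_s: 3.4
tcp_pos: [0.4318, -0.0033, 0.0796]
eef_rot: [15.9, 89.4, -171.6]
contact_force: [-0.0, 0.8, -0.1]
gripper_width: 0.0297
```

```bash
cat > snap.py <<'E'
import sys
from h import *
k=sys.argv[1]
a=vision.capture("top");b=vision.capture("side")
cv2.imwrite(f"pics/t{k}.png",a);cv2.imwrite(f"pics/s{k}.png",b)
q=np.hstack([cv2.resize(a[130:310,130:390],(520,360),interpolation=cv2.INTER_CUBIC),cv2.resize(b[130:310,160:300],(280,360),interpolation=cv2.INTER_CUBIC)])
cv2.imwrite(f"pics/c{k}.png",q)
E
python3 snap.py 1
```

```text
(no output)
```

View pics/c1.png

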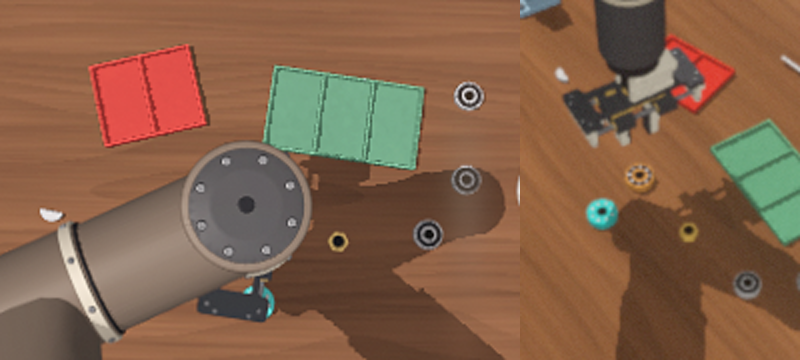

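Run:
```python
from h import *
p,a,ax=jaw(); print(p,a)
for dz in(0,.05):
    print("tcp",proj("top",p+[0,0,dz]),proj("side",p+[0,0,dz]))
s=cv2.imread("pics/s1.png"); print(proj("side",[.434,-.003,.014]))
cv2.circle(s,tuple(int(round(x)) for x in proj("side",p)),1,(0,0,255),-1)
crop(s,225,180,70,5,"pics/s1c.png")
```

```text
[ 0.43507446 -0.00214886  0.08264184] 172.56051706417884
tcp [251.07287821 247.04848159] [218.8372287  203.38134973]
tcp [251.17712036 246.14244768] [218.21787283 193.04907198]
[219.52263712 217.02921124]
```

View pics/s1c.png

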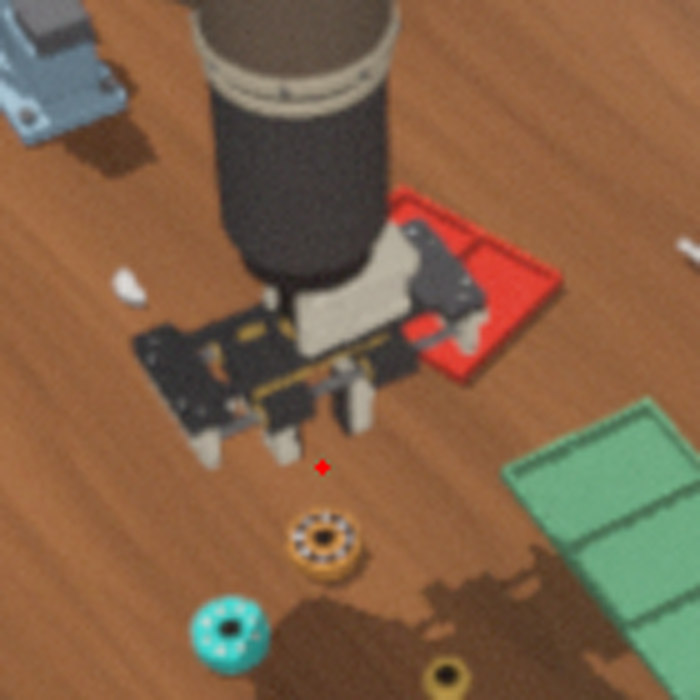

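Bronze is still at side (220,217). The fingertips show about 4 px above the projected TCP, so they are roughly 20 mm higher than reported and the jaws closed above the bearing. I'll reopen and feel downward in small steps.

```bash
python3 -m handwheel '[[[0,0,-0.4,0],[0,0,-0.7,0],[0,0,-0.6,0],[0,0,-0.2,0],[0,0,0,0]]]' 66; python3 snap.py 2
python3 - <<'E'
from h import *
p,a,ax=jaw(); print(p,a)
s=cv2.imread("pics/s2.png"); cv2.circle(s,tuple(int(round(x)) for x in proj("side",p)),1,(0,0,255),-1)
crop(s,225,200,50,7,"pics/s2c.png")
E
```

```text
time_s: 4.0
tcp_pos: [0.4366, -0.0017, 0.0061]
eef_rot: [-124.8, 89.7, 47.7]
contact_force: [0.2, 0.8, 0.5]
gripper_width: 0.0635
[ 0.43750197 -0.00126609  0.00721715] 172.54235516593445
```

View pics/s2c.png

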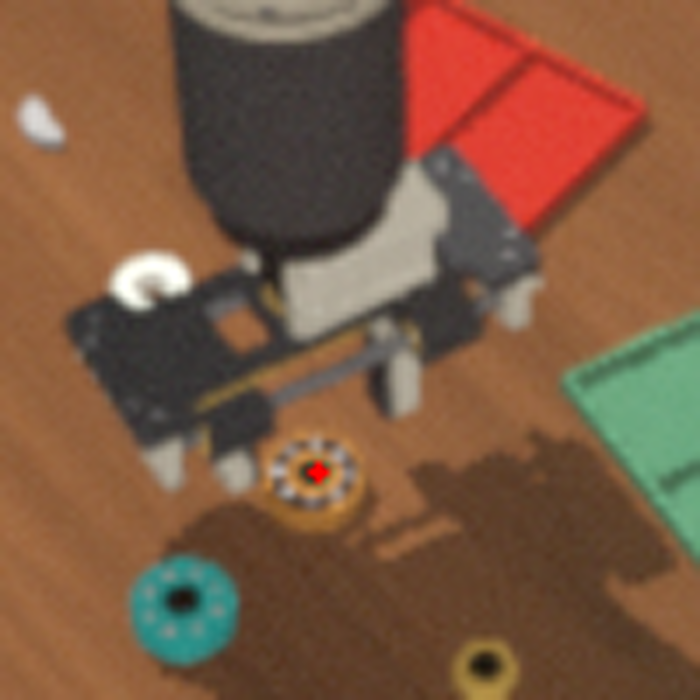

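```bash
python3 -m handwheel '[[[-0.05,0,-0.15,0],[0,0,-0.1,0],[0,0,0,0]]]' 66; python3 -m handwheel '[[[0,0,-0.12,0],[0,0,0,0]]]'
```

```text
time_s: 4.4
tcp_pos: [0.437, -0.0006, -0.0015]
eef_rot: [-138.1, 89.3, 34.4]
contact_force: [-0.2, -0.5, -0.2]
gripper_width: 0.0658
time_s: 4.6
tcp_pos: [0.4374, -0.0004, -0.0062]
eef_rot: [-139.2, 89.3, 33.4]
contact_force: [0.2, -0.1, -0.4]
gripper_width: 0.0658
```

```bash
python3 -m handwheel '[[[-0.08,-0.05,-0.12,0],[0,0,-0.1,0],[0,0,0,0]]]'; python3 snap.py 3
python3 - <<'E'
from h import *
p,a,ax=jaw(); print(p,a,ax)
s=cv2.imread("pics/s3.png")
crop(s,225,200,50,7,"pics/s3c.png")
E
```

```text
time_s: 4.9
tcp_pos: [0.434, -0.0025, -0.0156]
eef_rot: [-139.4, 89.3, 33.2]
contact_force: [-0.0, -0.5, 0.2]
gripper_width: 0.0658
[ 0.43417453 -0.00243927 -0.01527971] 172.57007243780185 [ 0.01118391  0.00725185 -0.99991116]
```

View pics/s3c.png

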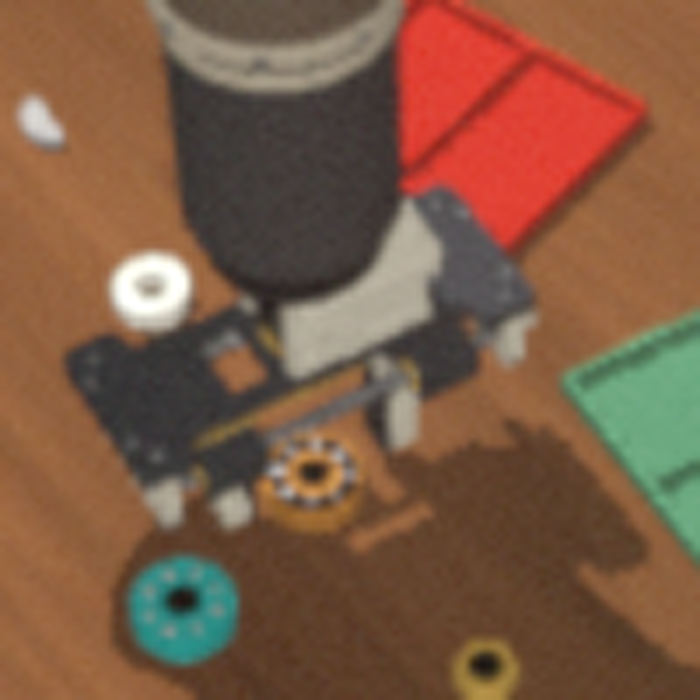

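```bash
python3 -m handwheel '[[[0,0,0,0],[0,0,0,0],[0,0,0,0],[0,0,0,0]]]' 30 25; python3 -m handwheel '[[[0,0,0,0],[0,0,0.3,0],[0,0,0.8,0],[0,0,0.8,0]]]'
```

```text
time_s: 5.4
tcp_pos: [0.4346, -0.0023, -0.015]
eef_rot: [-140.3, 89.2, 32.3]
contact_force: [-1.2, 0.3, -0.7]
gripper_width: 0.0395
time_s: 5.8
tcp_pos: [0.431, -0.0038, 0.0594]
eef_rot: [-119.2, 89.7, 53.4]
contact_force: [1.0, 0.1, 0.0]
gripper_width: 0.03
```

```bash
python3 snap.py 4
python3 - <<'E'
from h import *
s=cv2.imread("pics/s4.png")
crop(s,225,190,50,7,"pics/s4c.png")
E
```

```text
(no output)
```

View pics/s4c.png

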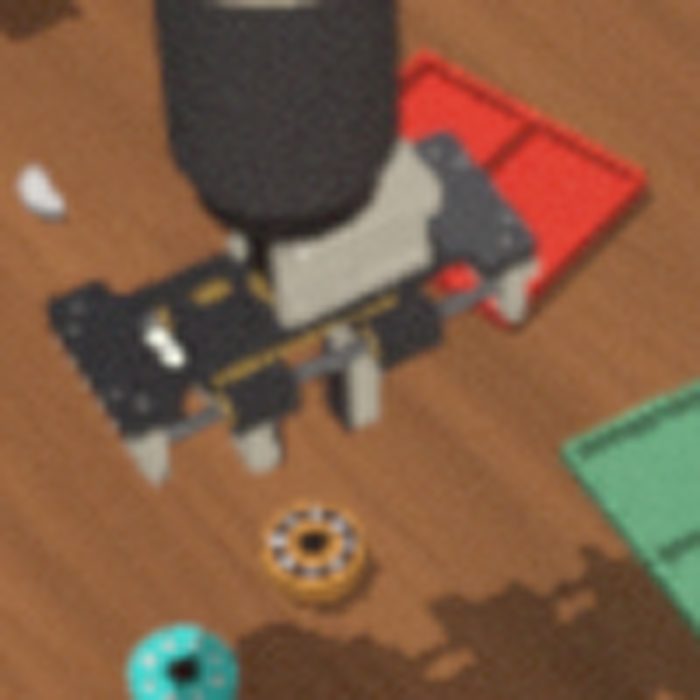

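Run:
```python
from h import *
t=cv2.imread("pics/t4.png"); s=cv2.imread("pics/s4.png")
p,a,ax=jaw();print(p,a)
j=np.array([np.cos(np.radians(a)),np.sin(np.radians(a)),0]);k=np.array([-j[1],j[0],0])
for im,n in((t,"top"),(s,"side")):
    for z in(.066,):
        for sx in(1,-1):
            for sy in(1,-1):
                q=proj(n,p+j*.0965*sx+k*.039*sy+[0,0,z]); print(n,q.round(1)); cv2.circle(im,tuple(int(round(x)) for x in q),1,(0,0,255),-1)
crop(t,255,260,60,6,"pics/t4d.png");crop(s,225,190,60,6,"pics/s4d.png")
cv2.imwrite("pics/d4.png",np.hstack([cv2.resize(cv2.imread(f"pics/{c}4d.png"),(400,400)) for c in "ts"]))
```

```text
[ 0.43426248 -0.0025091   0.0623566 ] 172.58421549099629
top [261.3 288.6]
top [229.4 283.6]
top [272.7 210.2]
top [241.6 205.5]
side [195.3 216.3]
side [183.4 198.2]
side [252.3 190.2]
side [239.2 173.7]
```

View pics/d4.png

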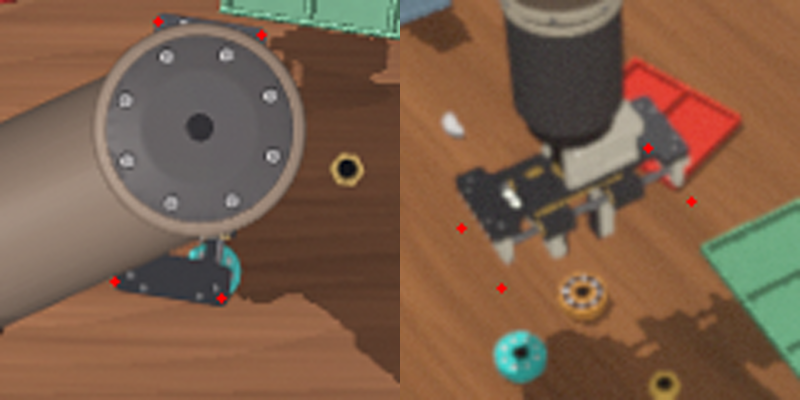

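```bash
python3 -m handwheel '[[[0,0,-0.6,0],[0,0,-0.7,0],[0,0,-0.4,0],[0,0,-0.15,0],[0,0,0,0]]]' 66; python3 -m handwheel '[[[0,0,-0.1,0],[0,0,0,0]]]'; python3 -c "
from h import *
print(jaw())"
```

```text
time_s: 6.4
tcp_pos: [0.4356, -0.0018, -0.0127]
eef_rot: [-142.6, 88.9, 29.9]
contact_force: [0.9, -0.4, 0.5]
gripper_width: 0.0634
time_s: 6.6
tcp_pos: [0.4361, -0.0017, -0.0164]
eef_rot: [-143.1, 88.9, 29.5]
contact_force: [-1.8, 0.1, 0.8]
gripper_width: 0.0657
(array([ 0.43605622, -0.00165393, -0.01636667]), np.float64(172.57861279693233), array([ 0.01735308,  0.00981692, -0.99980123]))
```

```bash
python3 -m handwheel '[[[-0.05,0,-0.12,0],[0,0,0,0]]]'; python3 -m handwheel '[[[0,0,-0.12,0],[0,0,0,0]]]';  python3 -m handwheel '[[[0,0,0,0],[0,0,0,0],[0,0,0,0],[0,0,0,0]]]' 44
```

```text
time_s: 6.8
tcp_pos: [0.4347, -0.0013, -0.0206]
eef_rot: [-143.5, 88.7, 29.1]
contact_force: [-0.3, -0.3, 0.5]
gripper_width: 0.066
time_s: 7.0
tcp_pos: [0.4351, -0.0011, -0.0253]
eef_rot: [-143.8, 88.7, 28.8]
contact_force: [-0.1, -0.2, 0.2]
gripper_width: 0.066
time_s: 7.4
tcp_pos: [0.4352, -0.001, -0.0252]
eef_rot: [-143.9, 88.7, 28.7]
contact_force: [-0.0, 0.3, 0.0]
gripper_width: 0.046
```

```bash
python3 -m handwheel '[[[0,0,0,0],[0,0,0,0]]]' 40; python3 snap.py 5
python3 - <<'E'
from h import *
s=cv2.imread("pics/s5.png")
crop(s,225,200,50,7,"pics/s5c.png")
E
```

```text
time_s: 7.6
tcp_pos: [0.4352, -0.0011, -0.0252]
eef_rot: [-143.8, 88.7, 28.8]
contact_force: [0.7, 0.3, 0.1]
gripper_width: 0.0459
```

View pics/s5c.png

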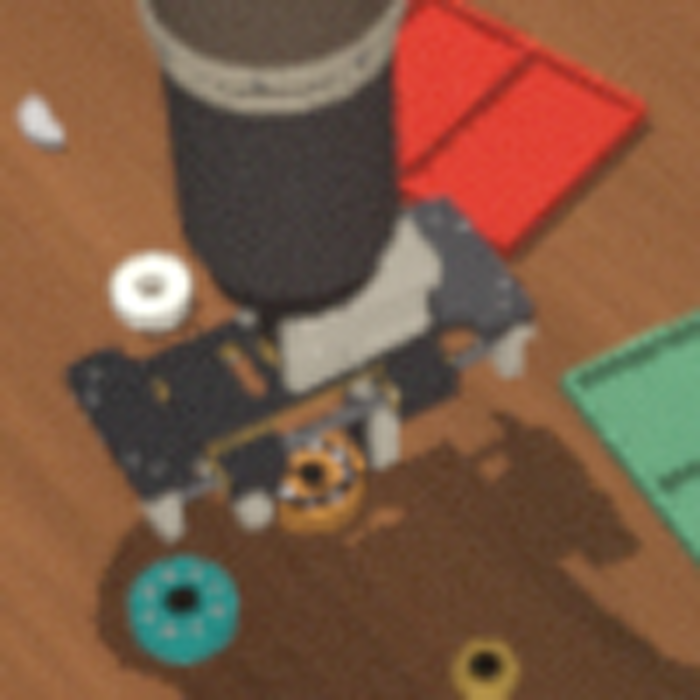

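The jaws now stop at 46 mm on the bearing, with TCP reading z = -25 mm. Lift and check.

```bash
python3 -m handwheel '[[[0,0,0.2,0],[0,0,0.4,0],[0,0,0.8,0],[0.2,0,0.8,0]]]'; python3 snap.py 6
python3 - <<'E'
from h import *
print(jaw())
s=cv2.imread("pics/s6.png")
crop(s,225,200,50,7,"pics/s6c.png")
E
```

```text
time_s: 8.1
tcp_pos: [0.4382, -0.003, 0.0627]
eef_rot: [-137.5, 89.3, 35.0]
contact_force: [1.1, 0.3, -1.6]
gripper_width: 0.046
(array([ 0.4432544 , -0.00144944,  0.06609135]), np.float64(172.61002548542484), array([ 0.01963454,  0.01008593, -0.99975635]))
```

View pics/s6c.png

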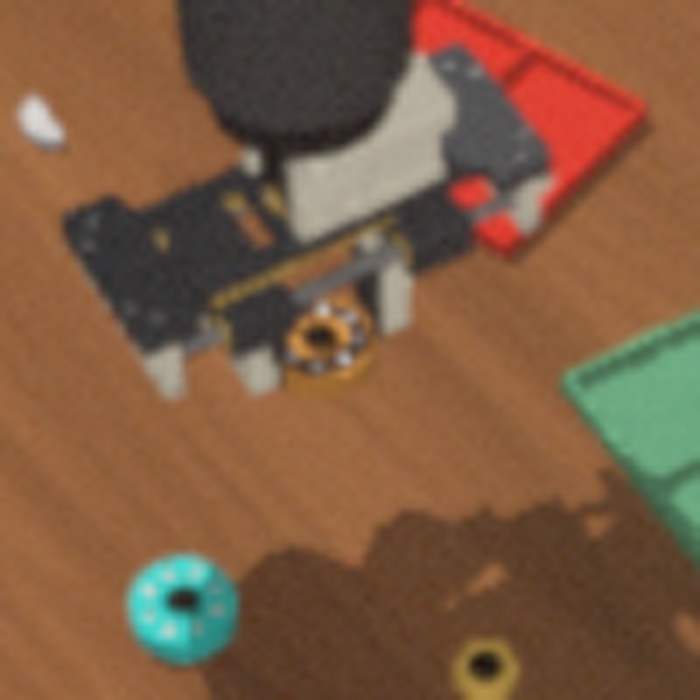

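```bash
python3 -m handwheel '[[[0.5,-0.2,0,0],[0.8,-0.35,0,0],[0.8,-0.35,-0.1,0],[0.8,-0.35,-0.3,0],[0.8,-0.35,-0.3,0],[0.4,-0.1,-0.3,0],[0,0,-0.3,0],[0,0,0,0]]]'; python3 -c "
from h import *
print(jaw())"
```

```text
time_s: 9.0
tcp_pos: [0.6113, -0.0727, 0.013]
eef_rot: [-142.1, 88.5, 30.5]
contact_force: [-0.9, -0.2, -0.8]
gripper_width: 0.0459
(array([ 0.61127788, -0.07269512,  0.01297406]), np.float64(172.6027771350936), array([ 0.02202343,  0.01296032, -0.99967345]))
```

```bash
python3 -m handwheel '[[[0,0,-0.4,0],[0,0,-0.3,0],[0,0,-0.1,0],[0,0,0,0]]]'; python3 -c "
from h import *
print(jaw())"
```

```text
time_s: 9.4
tcp_pos: [0.6086, -0.0717, -0.0189]
eef_rot: [-141.3, 88.6, 31.4]
contact_force: [-0.0, -0.4, -0.7]
gripper_width: 0.046
(array([ 0.60860665, -0.07168761, -0.01885446]), np.float64(172.67927701703218), array([ 0.02116724,  0.01292438, -0.99969241]))
```

```bash
python3 -m handwheel '[[[0,0,-0.05,0],[0,0,0,0]]]'; python3 snap.py 7
python3 - <<'E'
from h import *
s=cv2.imread("pics/s7.png")
crop(s,275,200,50,7,"pics/s7c.png")
E
```

```text
time_s: 9.6
tcp_pos: [0.609, -0.0712, -0.0196]
eef_rot: [-142.9, 88.5, 29.9]
contact_force: [-0.6, -0.3, -0.6]
gripper_width: 0.0458
```

View pics/s7c.png

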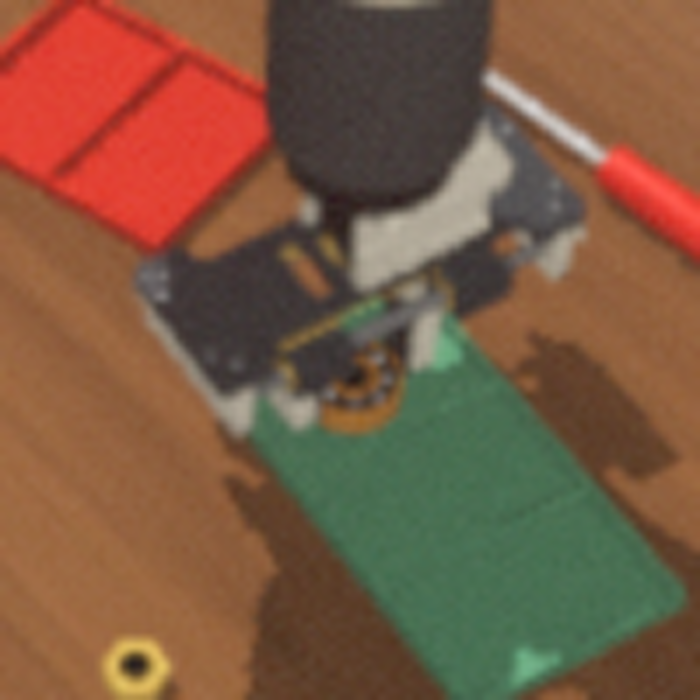

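```bash
python3 -m handwheel '[[[0,0,-0.06,0],[0,0,0,0]]]';python3 -m handwheel '[[[0,0,-0.06,0],[0,0,0,0]]]'
```

```text
time_s: 9.9
tcp_pos: [0.6099, -0.0712, -0.0211]
eef_rot: [-144.4, 88.4, 28.4]
contact_force: [0.2, 0.3, -1.4]
gripper_width: 0.0458
time_s: 10.1
tcp_pos: [0.6106, -0.0712, -0.0219]
eef_rot: [-146.1, 88.3, 26.7]
contact_force: [0.1, -0.6, -0.5]
gripper_width: 0.0459
```

```bash
python3 -m handwheel '[[[-0.03,0,-0.1,0],[0,0,0,0]]]'
```

```text
time_s: 10.3
tcp_pos: [0.6116, -0.0712, -0.0221]
eef_rot: [-150.4, 88.1, 22.5]
contact_force: [-0.3, -0.3, -1.3]
gripper_width: 0.0463
```

Z has stalled at -22 mm, which matches the expected floor contact. Release to 57 mm and retreat.

```bash
python3 -m handwheel '[[[0,0,0,0],[0,0,0,0],[0,0,0,0]]]' 57; python3 -m handwheel '[[[0,0,0.3,0],[0,0,0.7,0],[0,0,0.9,0],[-0.3,0.6,0.4,0]]]'; python3 snap.py 8; python3 -c "
from h import *
print(jaw())
s=cv2.imread('pics/s8.png');crop(s,275,210,50,7,'pics/s8c.png')"
```

```text
time_s: 10.6
tcp_pos: [0.6119, -0.0712, -0.0222]
eef_rot: [-150.7, 88.1, 22.2]
contact_force: [-1.2, 0.6, -0.2]
gripper_width: 0.0565
time_s: 11.0
tcp_pos: [0.5976, -0.0491, 0.0702]
eef_rot: [-147.9, 88.5, 24.8]
contact_force: [1.5, 0.2, 0.2]
gripper_width: 0.057
(array([ 0.59631158, -0.04634058,  0.07040748]), np.float64(172.87657781481556), array([ 0.02428622,  0.01228502, -0.99962956]))
```

View pics/s8c.png

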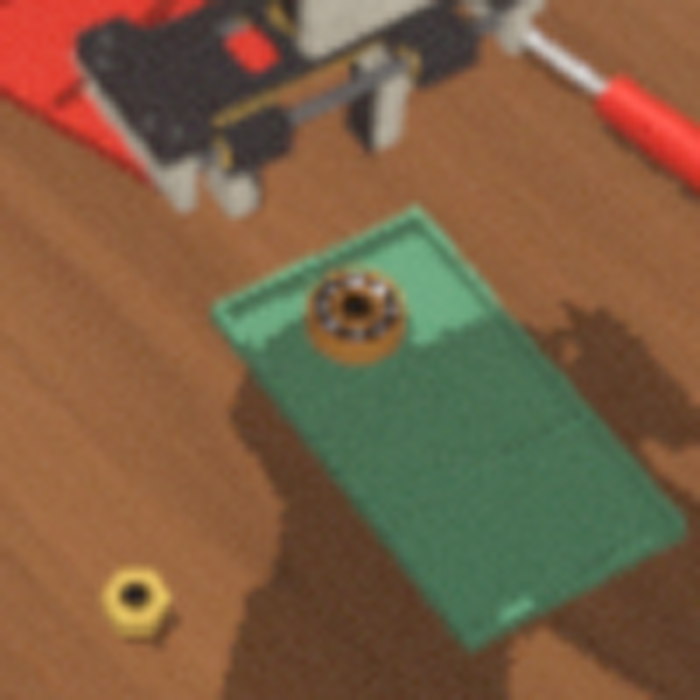

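```bash
python3 - <<'E'
from h import *
p=np.array([.5963,-.0463,.0704]);M=1
for dz in(-.02,0,.02,.03,.04): print(dz,proj("side",p+[0,0,dz]).round(1))
print("bronze expected",proj("side",[.610,-.0715,.017]), (326-0, ))
K=plane("side",(225+356/7,160+306/7),.017);print("bronze actual hole",K)
E
python3 -m handwheel '[[[-0.6,0.9,0,-0.3],[-0.6,0.98,0,0],[-0.6,0.98,0,0],[-0.4,0.98,0,0],[-0.4,0.98,0,0],[-0.4,0.98,0,0],[-0.35,0.98,0,0],[0,0.4,0,0]]]' 40; python3 -c "
from h import *
print(jaw())"
```

```text
-0.02 [267.6 193.8]
0 [267.9 189.8]
0.02 [268.2 185.8]
0.03 [268.3 183.7]
0.04 [268.5 181.6]
bronze expected [275.37075738 202.99738823] (326,)
bronze actual hole [ 0.60930246 -0.07473881]
time_s: 11.9
tcp_pos: [0.4573, 0.247, 0.0725]
eef_rot: [-147.4, 88.3, 23.7]
contact_force: [0.9, 0.4, -0.2]
gripper_width: 0.0403
(array([0.45734261, 0.24696429, 0.07252013]), np.float64(171.10451997266856), array([ 0.02715006,  0.0119346 , -0.99956012]))
```

```bash
python3 -m handwheel '[[[0,0.38,-0.4,0],[0,0,-0.8,0],[0,0,-0.7,0],[0,0,-0.35,0],[0,0,0,0]]]'; python3 -c "
from h import *
print(jaw())"
```

```text
time_s: 12.4
tcp_pos: [0.4585, 0.2663, -0.019]
eef_rot: [-146.1, 88.1, 25.4]
contact_force: [0.0, -0.0, 0.4]
gripper_width: 0.0399
(array([ 0.45848432,  0.26634909, -0.01904543]), np.float64(171.4507923381835), array([ 0.02954122,  0.01402644, -0.99946514]))
```

```bash
python3 -m handwheel '[[[0,-0.08,-0.15,0],[0,0,-0.06,0],[0,0,0,0]]]'; python3 -m handwheel '[[[0,0,-0.08,0],[0,0,0,0]]]'; python3 snap.py 9; python3 -c "
from h import *
print(jaw())
s=cv2.imread('pics/s9.png');crop(s,185,160,50,7,'pics/s9c.png')"
```

```text
time_s: 12.7
tcp_pos: [0.4596, 0.2628, -0.0268]
eef_rot: [-145.9, 88.1, 25.5]
contact_force: [0.1, -0.8, 0.5]
gripper_width: 0.0399
time_s: 12.9
tcp_pos: [0.4604, 0.2633, -0.029]
eef_rot: [-144.4, 88.0, 27.0]
contact_force: [-0.1, -1.1, 1.2]
gripper_width: 0.0399
(array([ 0.46047463,  0.26342474, -0.02876636]), np.float64(171.4137168435788), array([ 0.0320081 ,  0.01635478, -0.99935379]))
```

View pics/s9c.png

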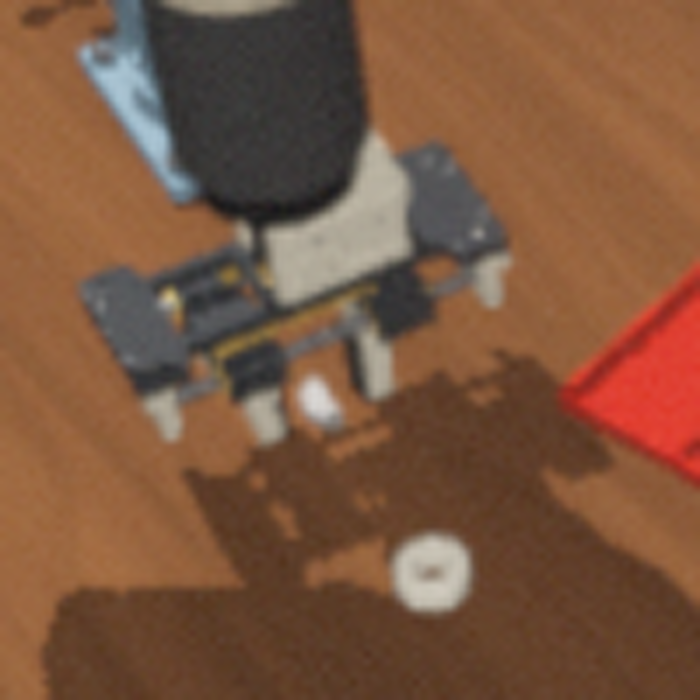

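```bash
python3 -m handwheel '[[[-0.03,0,-0.05,0],[0,0,0,0],[0,0,0,0],[0,0,0,0]]]' 6 20; python3 -m handwheel '[[[0,0,0,0],[0,0,0,0]]]'
```

```text
time_s: 13.4
tcp_pos: [0.4589, 0.2642, -0.0299]
eef_rot: [-142.9, 87.9, 28.6]
contact_force: [0.9, -0.8, 0.5]
gripper_width: 0.0133
time_s: 13.6
tcp_pos: [0.459, 0.2642, -0.0299]
eef_rot: [-143.0, 87.9, 28.5]
contact_force: [-0.3, 0.0, 1.7]
gripper_width: 0.0126
```

```bash
python3 -m handwheel '[[[0,0,0.4,0],[0,0,0.8,0],[0,0,0.9,0],[0.3,-0.7,0.6,0.2],[0.35,-0.98,0,0],[0.35,-0.98,0,0],[0.35,-0.98,0,0],[0.35,-0.98,0,0]]]'; python3 -m handwheel '[[[0.35,-0.98,0,0],[0.35,-0.98,0,0],[0.35,-0.98,0,0],[0.35,-0.98,0,0],[0.3,-0.98,0,0]]]'; python3 -c "
from h import *
print(jaw())"
```

```text
time_s: 14.4
tcp_pos: [0.5281, 0.0767, 0.0825]
eef_rot: [-146.7, 87.8, 26.3]
contact_force: [0.5, 1.2, 0.2]
gripper_width: 0.013
time_s: 14.9
tcp_pos: [0.5977, -0.1282, 0.0824]
eef_rot: [-146.7, 87.7, 26.3]
contact_force: [1.9, 1.2, -0.5]
gripper_width: 0.0129
(array([ 0.59771515, -0.12823275,  0.08237346]), np.float64(173.00526835222945), array([ 0.03556745,  0.01760971, -0.99921212]))
```

```bash
python3 -m handwheel '[[[0.05,-0.2,-0.4,0],[0,0,-0.8,0],[0,0,-0.7,0],[0,0,-0.3,0],[0,0,0,0]]]'; python3 -c "
from h import *
print(jaw())"
```

```text
time_s: 15.4
tcp_pos: [0.6007, -0.1441, -0.009]
eef_rot: [-148.4, 87.7, 24.1]
contact_force: [-0.1, 0.1, -0.0]
gripper_width: 0.0128
(array([ 0.60074969, -0.14407224, -0.00899253]), np.float64(172.51678853522466), array([ 0.03651158,  0.01633225, -0.99919976]))
```

```bash
python3 -m handwheel '[[[0,0,-0.3,0],[0,0,-0.12,0],[0,0,0,0]]]';python3 -m handwheel '[[[0,0,-0.08,0],[0,0,0,0]]]'
```

```text
time_s: 15.7
tcp_pos: [0.6024, -0.1435, -0.0248]
eef_rot: [-150.3, 87.6, 22.3]
contact_force: [-1.1, 0.0, 0.2]
gripper_width: 0.0129
time_s: 15.9
tcp_pos: [0.6038, -0.1432, -0.0264]
eef_rot: [-151.8, 87.4, 20.9]
contact_force: [0.4, 0.3, 0.4]
gripper_width: 0.0124
```

Within 0.5 mm of the floor; release and retreat.

```bash
python3 -m handwheel '[[[0,0,0,0],[0,0,0,0],[0,0,0,0]]]' 30; python3 -m handwheel '[[[0,0,0.3,0],[0,0,0.7,0],[0,0,0.9,0],[-0.5,-0.2,0.5,0]]]' 44; python3 -m handwheel '[[[-0.9,0,0,0],[-0.9,0,0,0],[-0.9,0,0,0],[-0.6,0.1,0,0]]]'; python3 snap.py 10; python3 -c "
from h import *
print(jaw())
s=cv2.imread('pics/s10.png');crop(s,285,220,50,7,'pics/s10c.png')"
```

```text
time_s: 16.2
tcp_pos: [0.6048, -0.1429, -0.0251]
eef_rot: [-152.8, 87.3, 19.9]
contact_force: [-0.7, 0.4, 0.3]
gripper_width: 0.0283
time_s: 16.6
tcp_pos: [0.5835, -0.1508, 0.0724]
eef_rot: [-151.3, 87.6, 21.5]
contact_force: [-1.4, -0.1, 0.4]
gripper_width: 0.0439
time_s: 17.0
tcp_pos: [0.4515, -0.1479, 0.0797]
eef_rot: [-156.3, 87.0, 16.4]
contact_force: [0.7, -0.2, -0.2]
gripper_width: 0.0442
(array([ 0.45071768, -0.14754894,  0.08000266]), np.float64(172.7433639520328), array([ 0.0495693 ,  0.01502565, -0.99865766]))
```

View pics/s10c.png

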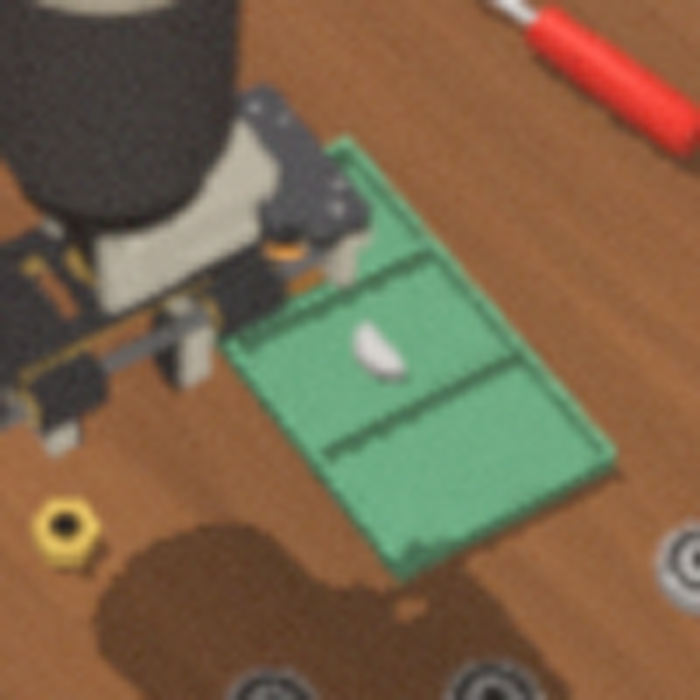

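View pics/c10.png

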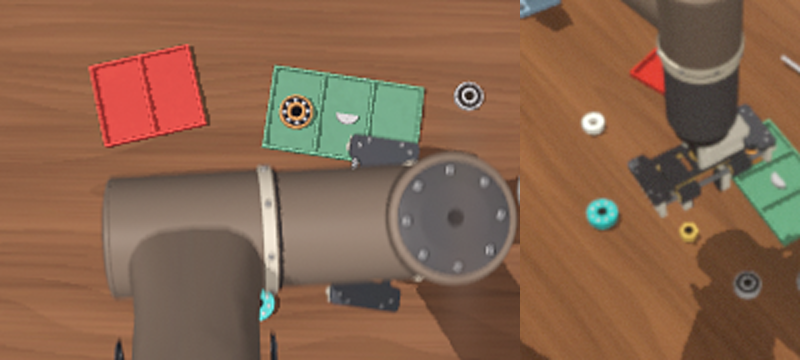

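Bronze at crop (296,111) and key at (347,117) lie flat, each in its own compartment. Now the nut's flats.

```bash
python3 - <<'E'
from meas import *
d=lambda c:(c[...,1].astype(int)>145)|(hsv(c)[...,2]<60)
d2=lambda c:(c[...,2].astype(int)-0>185)|(c[...,1].astype(int)>140)
for cam,f,uv in(("top","pics/top0.png",(299,251)),("side","pics/side0.png",(244,245)),("side","pics/s10.png",(244,245))):
    for fn in(d2,):
        K=comp(cv2.imread(f),uv,9,fn); W=world(cam,K,.013)*1000
        m=cv2.moments(W.astype(np.float32)[:,None]); c=np.array([m["m10"],m["m01"]])/m["m00"]
        q=W-c; h=np.linalg.norm(q,axis=1); th=np.arctan2(q[:,1],q[:,0])
        # width over directions (min = flats)
        wd=[(round(np.ptp(q@[np.cos(a),np.sin(a)]),1)) for a in np.radians(range(0,180,15))]
        print(cam,c.round(1),wd)
E
python3 -c "
from h import *
s=cv2.imread('pics/top0.png');crop(s,299,250,12,25,'pics/nut.png')"
```

```text
top [ 431.6 -131.8] [np.float64(27.1), np.float64(28.9), np.float64(28.8), np.float64(26.9), np.float64(26.7), np.float64(27.7), np.float64(27.3), np.float64(27.2), np.float64(26.6), np.float64(27.5), np.float64(28.2), np.float64(27.3)]
side [ 430.3 -133.4] [np.float64(29.1), np.float64(30.7), np.float64(31.4), np.float64(30.8), np.float64(30.2), np.float64(30.0), np.float64(29.3), np.float64(27.7), np.float64(27.5), np.float64(28.1), np.float64(28.2), np.float64(27.8)]
side [ 430.1 -133.4] [np.float64(30.2), np.float64(31.9), np.float64(33.1), np.float64(32.0), np.float64(31.7), np.float64(31.8), np.float64(30.3), np.float64(28.3), np.float64(28.5), np.float64(28.7), np.float64(28.7), np.float64(28.5)]
```

View pics/nut.png

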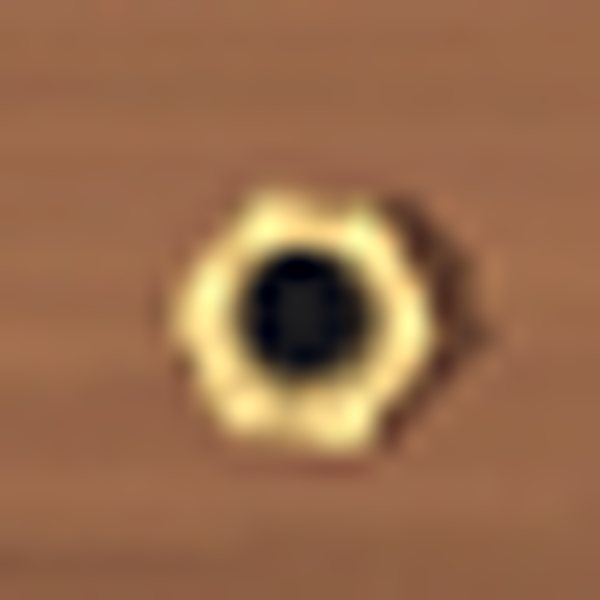

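```bash
python3 -m handwheel '[[[-0.4,0.35,-0.4,0],[0,0.0,-0.8,0],[0,0,-0.8,0],[0,0,-0.4,0],[0,0,0,0]]]'; python3 -c "
from h import *
print(jaw())"
```

```text
time_s: 17.6
tcp_pos: [0.4408, -0.1328, -0.0126]
eef_rot: [-159.4, 86.3, 13.5]
contact_force: [0.1, -0.7, 1.1]
gripper_width: 0.0442
(array([ 0.44078438, -0.13282059, -0.01255422]), np.float64(172.86140896244285), array([ 0.06319612,  0.01521698, -0.99788511]))
```

```bash
python3 -m handwheel '[[[-0.18,0,-0.2,0],[-0.04,0,-0.15,0],[0,0,0,0]]]'; python3 snap.py 11; python3 -c "
from h import *
print(jaw(), readout.get_state()['joints'].round(1))
s=cv2.imread('pics/s11.png');crop(s,245,225,50,7,'pics/s11c.png')"
```

```text
time_s: 17.9
tcp_pos: [0.4338, -0.1328, -0.0255]
eef_rot: [-160.0, 86.1, 13.0]
contact_force: [-0.0, -0.2, -0.3]
gripper_width: 0.0442
(array([ 0.43419174, -0.13273909, -0.02505541]), np.float64(172.8965021245929), array([ 0.0667599 ,  0.01524665, -0.99765257])) [  7.6  14.3 -44.7  -0.8 -27.1 -14. ]
```

View pics/s11c.png

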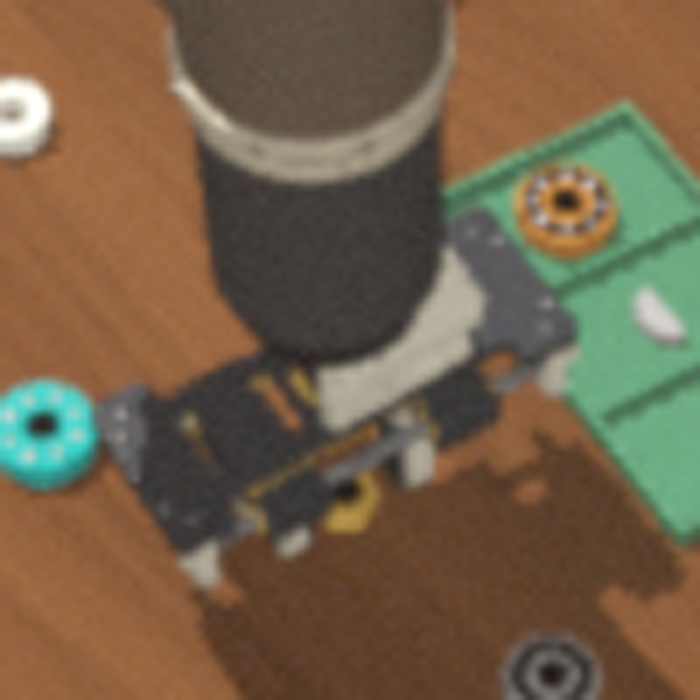

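```bash
python3 -m handwheel '[[[0,0,-0.05,0],[0,0,0,0],[0,0,0,0],[0,0,0,0]]]' 16 25; python3 -m handwheel '[[[0,0,0,0],[0,0,0.3,0],[0,0,0.6,0],[0,0,0.8,0]]]'; python3 snap.py 12; python3 -c "
from h import *
print(jaw())
s=cv2.imread('pics/s12.png');crop(s,245,225,50,7,'pics/s12c.png')"
```

```text
time_s: 18.4
tcp_pos: [0.4356, -0.1326, -0.0258]
eef_rot: [-160.4, 85.9, 12.6]
contact_force: [0.5, 0.1, -0.1]
gripper_width: 0.0233
time_s: 18.8
tcp_pos: [0.4316, -0.133, 0.0401]
eef_rot: [-159.1, 86.5, 13.8]
contact_force: [0.5, 0.5, -0.2]
gripper_width: 0.0234
(array([ 0.4357088 , -0.13275962,  0.04387003]), np.float64(172.917621543375), array([ 0.0695835 ,  0.01516106, -0.99746092]))
```

View pics/s12c.png

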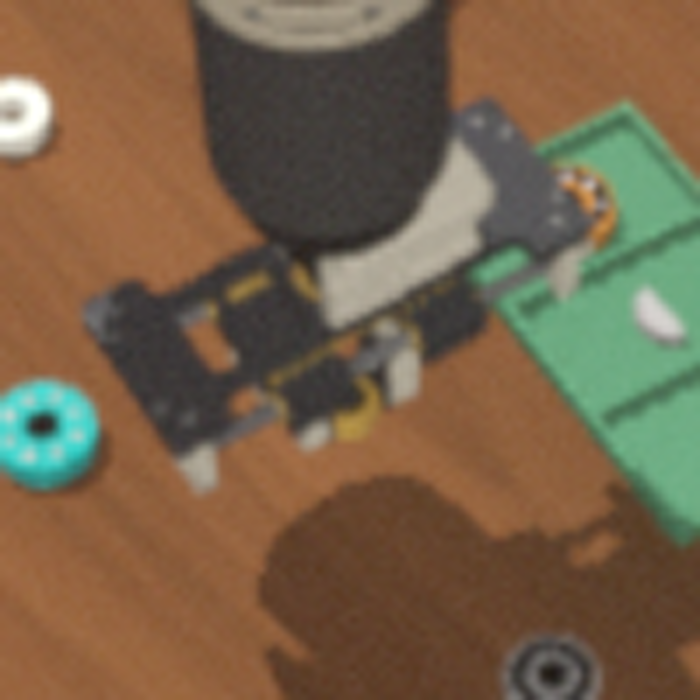

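```bash
python3 -m handwheel '[[[0.5,-0.25,0.2,0],[0.85,-0.4,0,0],[0.85,-0.4,0,0],[0.85,-0.4,0,0],[0.7,-0.4,-0.2,0],[0.1,-0.1,-0.4,0],[0,0,-0.4,0],[0,0,0,0]]]'; python3 -c "
from h import *
print(jaw())"
```

```text
time_s: 19.7
tcp_pos: [0.5935, -0.2139, 0.0075]
eef_rot: [-159.6, 85.8, 13.4]
contact_force: [-0.8, -0.8, -0.9]
gripper_width: 0.0234
(array([ 0.5934554 , -0.21388649,  0.00748297]), np.float64(172.89126285118436), array([ 0.07061116,  0.01677437, -0.99736286]))
```

```bash
python3 -m handwheel '[[[0,0.06,-0.35,0],[0,0,-0.2,0],[0,0,-0.1,0],[0,0,0,0]]]'; python3 -m handwheel '[[[0,0,-0.08,0],[0,0,0,0]]]'
```

```text
time_s: 20.1
tcp_pos: [0.5914, -0.2108, -0.0195]
eef_rot: [-159.1, 86.0, 13.9]
contact_force: [0.2, -0.4, 0.3]
gripper_width: 0.0236
time_s: 20.3
tcp_pos: [0.5919, -0.2107, -0.0217]
eef_rot: [-159.6, 85.9, 13.4]
contact_force: [-0.9, 0.2, 0.4]
gripper_width: 0.0237
```

```bash
python3 -m handwheel '[[[0,0,0,0],[0,0,0,0],[0,0,0,0]]]' 42; python3 -m handwheel '[[[0,0,0.3,0],[0,0,0.7,0],[0,0,0.9,0],[-0.5,0,0.5,1],[-0.7,-0.15,0,1],[-0.7,-0.2,0,1],[-0.6,-0.2,0,1],[-0.5,-0.2,0,1]]]' 60; python3 -m handwheel '[[[-0.3,-0.1,0,1],[-0.3,-0.1,0,1],[0,0,0,1],[0,0,0,1],[0,0,0,1],[0,0,0,1],[0,0,0,1],[0,0,0,1]]]'; python3 snap.py 13; python3 -c "
from h import *
print(jaw(), readout.get_state()['joints'].round(1))
s=cv2.imread('pics/s13.png');crop(s,285,220,70,5,'pics/s13c.png')"
```

```text
time_s: 20.6
tcp_pos: [0.5929, -0.2109, -0.0203]
eef_rot: [-160.3, 85.7, 12.8]
contact_force: [-0.1, -0.7, 0.7]
gripper_width: 0.0401
time_s: 21.4
tcp_pos: [0.4723, -0.2412, 0.0867]
eef_rot: [-165.5, 85.5, 33.6]
contact_force: [-0.0, -1.2, -0.9]
gripper_width: 0.06
time_s: 22.2
tcp_pos: [0.4456, -0.2514, 0.0968]
eef_rot: [-172.3, 85.2, 68.4]
contact_force: [0.9, 0.1, -0.1]
gripper_width: 0.0602
(array([ 0.44590479, -0.25147144,  0.09675332]), np.float64(-119.40508835663582), array([ 0.03086568,  0.07699646, -0.99655349])) [-11.5  11.  -24.5  -5.8 -53.8  75.5]
```

View pics/s13c.png

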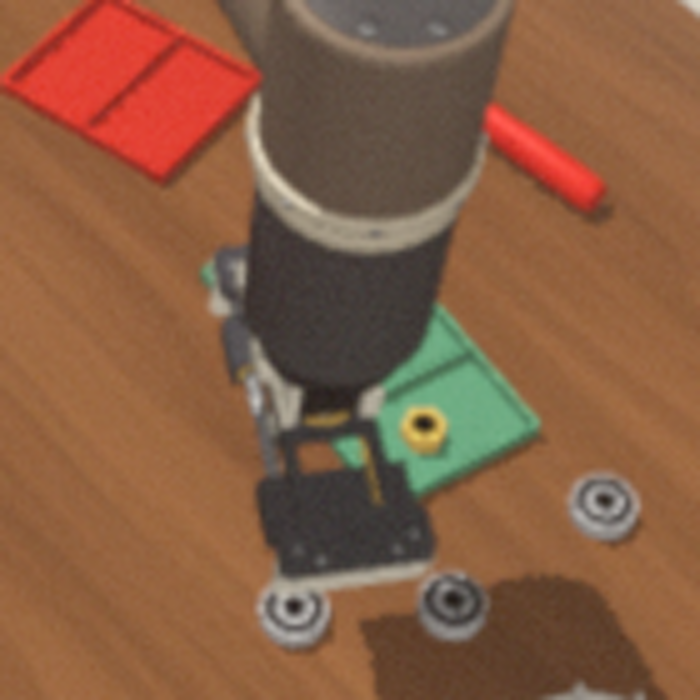

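Nut is flat in the third compartment at crop (425,428). Next, descend on the sealed bearing at (442,-257).

```bash
python3 -m handwheel '[[[-0.1,-0.1,-0.6,0],[0,0,-0.9,0],[0,0,-0.8,0],[0,0,-0.4,0],[0,0,0,0]]]'; python3 -c "
from h import *
print(jaw())"
```

```text
time_s: 22.8
tcp_pos: [0.444, -0.2565, -0.0098]
eef_rot: [-178.1, 85.2, 61.7]
contact_force: [-0.6, 0.3, 1.4]
gripper_width: 0.06
(array([ 0.44404873, -0.25647048, -0.00978854]), np.float64(-120.18021002725493), array([ 0.03984135,  0.07405355, -0.9964581 ]))
```

```bash
python3 -m handwheel '[[[-0.03,0.03,-0.25,0],[0,0,-0.15,0],[0,0,0,0]]]'; python3 -c "
from h import *
print(jaw())"
```

```text
time_s: 23.1
tcp_pos: [0.4442, -0.2556, -0.0246]
eef_rot: [-180.0, 85.1, 59.7]
contact_force: [-0.2, -0.7, -0.7]
gripper_width: 0.0599
(array([ 0.44419657, -0.25555758, -0.02460782]), np.float64(-120.31755839156267), array([ 0.04272779,  0.07307908, -0.99641045]))
```

```bash
python3 -m handwheel '[[[0,0,-0.05,0],[0,0,0,0],[0,0,0,0],[0,0,0,0]]]' 30 25; python3 -m handwheel '[[[0,0,0,0],[0,0,0.3,0],[0,0,0.7,0],[0,0,0.8,0]]]';  python3 snap.py 14; python3 -c "
from h import *
print(jaw())
s=cv2.imread('pics/s14.png');crop(s,275,240,50,7,'pics/s14c.png')"
```

```text
time_s: 23.5
tcp_pos: [0.4457, -0.2559, -0.0248]
eef_rot: [177.7, 85.1, 57.4]
contact_force: [-0.5, 0.2, -0.7]
gripper_width: 0.0387
time_s: 23.9
tcp_pos: [0.442, -0.255, 0.0466]
eef_rot: [-176.2, 85.2, 63.4]
contact_force: [1.1, 0.2, -1.1]
gripper_width: 0.0386
(array([ 0.44574374, -0.25622846,  0.05060131]), np.float64(-120.31030877895626), array([ 0.04626617,  0.07149945, -0.99636704]))
```

View pics/s14c.png

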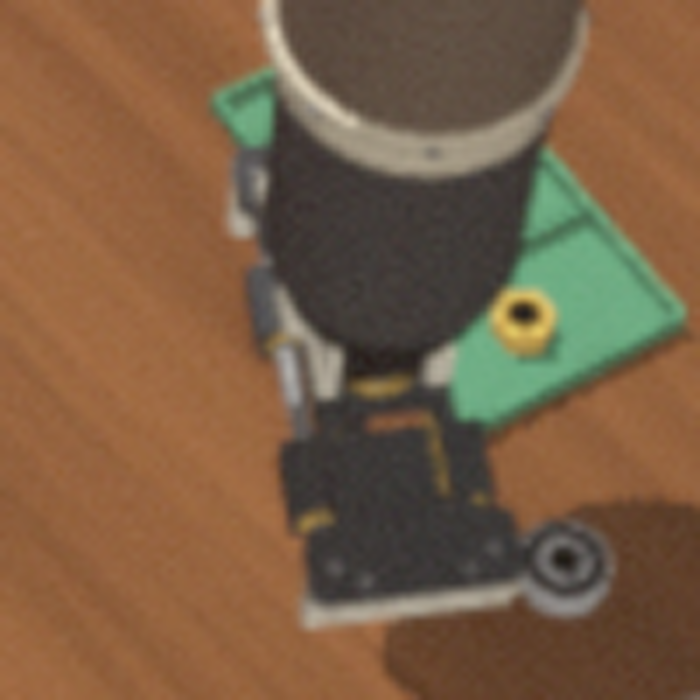

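```bash
python3 -m handwheel '[[[0.2,0.6,0.5,-1],[0.5,0.95,0.2,-1],[0.5,0.95,0,-1],[0.5,0.95,0,-1],[0.5,0.95,0,-1],[0.5,0.95,0,-1],[0.5,0.95,0,-1],[0.5,0.95,0,-1]]]'; python3 -c "
from h import *
print(jaw())"
```

```text
time_s: 24.8
tcp_pos: [0.5959, 0.0409, 0.0856]
eef_rot: [175.7, 84.7, 13.3]
contact_force: [0.3, -0.2, -0.1]
gripper_width: 0.0388
(array([0.59592621, 0.04092192, 0.08559898]), np.float64(-162.31992235402905), array([ 0.09006709,  0.02134721, -0.99570689]))
```

```bash
python3 -m handwheel '[[[0.5,0.7,0,-0.4],[0.5,0.6,-0.3,-0.2],[0,0,-0.5,0],[0,0,-0.7,0],[0,0,-0.4,0],[0,0,0,0]]]'; python3 -c "
from h import *
print(jaw())"
```

```text
time_s: 25.4
tcp_pos: [0.6397, 0.1028, 0.0092]
eef_rot: [175.8, 84.5, 10.5]
contact_force: [0.4, 0.1, -0.5]
gripper_width: 0.0385
(array([0.639717  , 0.10279379, 0.00923648]), np.float64(-165.20987972391376), array([ 0.09483591,  0.01762452, -0.99533689]))
```

```bash
python3 -m handwheel '[[[0,0,-0.3,0],[0,0,-0.25,0],[0,0,-0.1,0],[0,0,0,0]]]'; python3 -m handwheel '[[[-0.02,0,-0.08,0],[0,0,0,0]]]'; python3 snap.py 15; python3 -c "
from h import *
print(jaw())
s=cv2.imread('pics/s15.png');crop(s,250,180,50,7,'pics/s15c.png')"
```

```text
time_s: 25.8
tcp_pos: [0.6407, 0.1028, -0.0164]
eef_rot: [175.9, 84.3, 10.7]
contact_force: [0.6, 0.5, -0.9]
gripper_width: 0.0389
time_s: 26.0
tcp_pos: [0.6403, 0.1028, -0.019]
eef_rot: [176.0, 84.3, 10.8]
contact_force: [-0.6, -0.2, -0.7]
gripper_width: 0.0386
(array([ 0.64080139,  0.10298229, -0.01853767]), np.float64(-165.22337896237067), array([ 0.09894728,  0.01899386, -0.99491139]))
```

View pics/s15c.png

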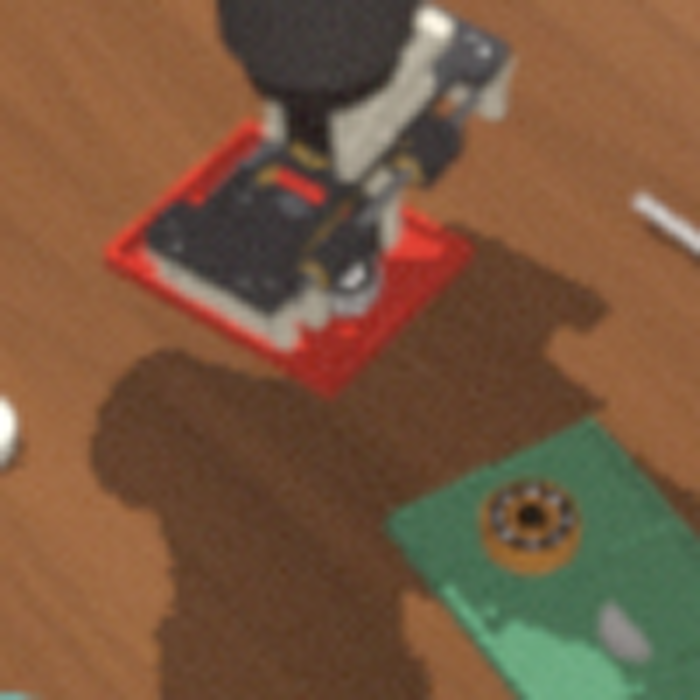

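```bash
python3 -m handwheel '[[[-0.02,-0.02,-0.1,0],[0,0,0,0]]]'; python3 -m handwheel '[[[0,0,0,0],[0,0,0,0],[0,0,0,0]]]' 52; python3 -m handwheel '[[[0,0,0.3,0],[0,0,0.7,0],[0,0,0.9,0],[-0.6,0,0.5,0],[-0.9,0,0,0],[-0.9,0.2,0,0],[-0.9,0.2,0,0],[-0.9,0.2,0,0]]]'; python3 snap.py 16; python3 -c "
from h import *
print(jaw())
s=cv2.imread('pics/s16.png');crop(s,235,180,50,7,'pics/s16c.png')"
```

```text
time_s: 26.3
tcp_pos: [0.6409, 0.1026, -0.0216]
eef_rot: [176.3, 84.1, 11.1]
contact_force: [0.1, 0.6, -1.5]
gripper_width: 0.0385
time_s: 26.6
tcp_pos: [0.641, 0.1026, -0.0215]
eef_rot: [176.4, 84.1, 11.2]
contact_force: [0.8, -0.9, -0.2]
gripper_width: 0.051
time_s: 27.4
tcp_pos: [0.4727, 0.1265, 0.0832]
eef_rot: [176.9, 83.8, 11.5]
contact_force: [0.2, 1.7, 0.1]
gripper_width: 0.0521
(array([0.47010147, 0.12602608, 0.08320456]), np.float64(-165.27579707236956), array([ 0.10515075,  0.02188245, -0.99421551]))
```

View pics/s16c.png

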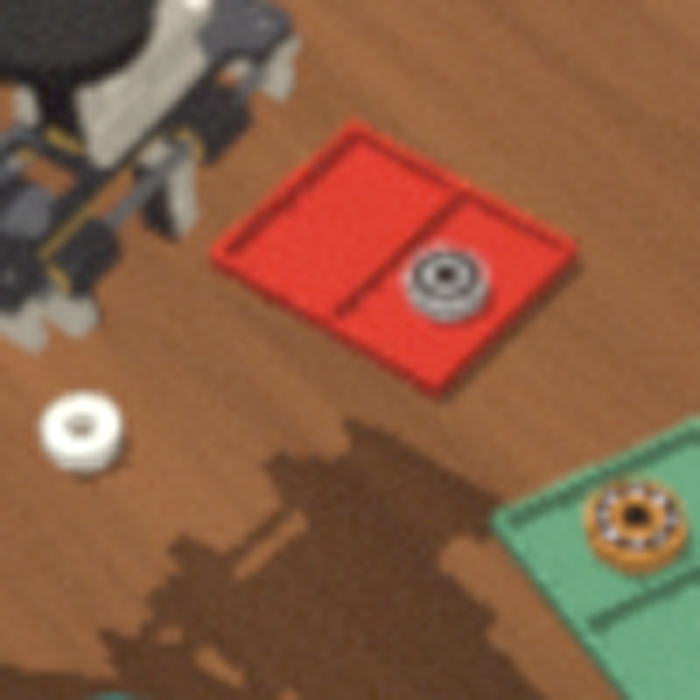

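```bash
python3 -m handwheel '[[[-0.6,0.2,-0.3,0],[0,0,-0.8,0],[0,0,-0.8,0],[0,0,-0.4,0],[0,0,0,0]]]' 58; python3 -c "
from h import *
print(jaw())"
```

```text
time_s: 28.0
tcp_pos: [0.4486, 0.1383, -0.0044]
eef_rot: [-179.9, 83.1, 15.1]
contact_force: [-0.3, -0.7, 0.3]
gripper_width: 0.0579
(array([ 0.44863825,  0.13832384, -0.00436098]), np.float64(-165.0501320871847), array([ 0.1160222 ,  0.03124641, -0.99275501]))
```

```bash
python3 -m handwheel '[[[-0.17,-0.1,-0.3,0],[-0.04,0,-0.18,0],[0,0,0,0]]]'; python3 snap.py 17; python3 -c "
from h import *
print(jaw())
s=cv2.imread('pics/s17.png');crop(s,200,190,50,7,'pics/s17c.png')"
```

```text
time_s: 28.3
tcp_pos: [0.4427, 0.1358, -0.0213]
eef_rot: [-179.6, 82.9, 15.4]
contact_force: [-1.0, 0.0, 0.6]
gripper_width: 0.058
(array([ 0.44303989,  0.13612669, -0.02081664]), np.float64(-165.02939809124436), array([ 0.11988238,  0.03364658, -0.99221778]))
```

View pics/s17c.png

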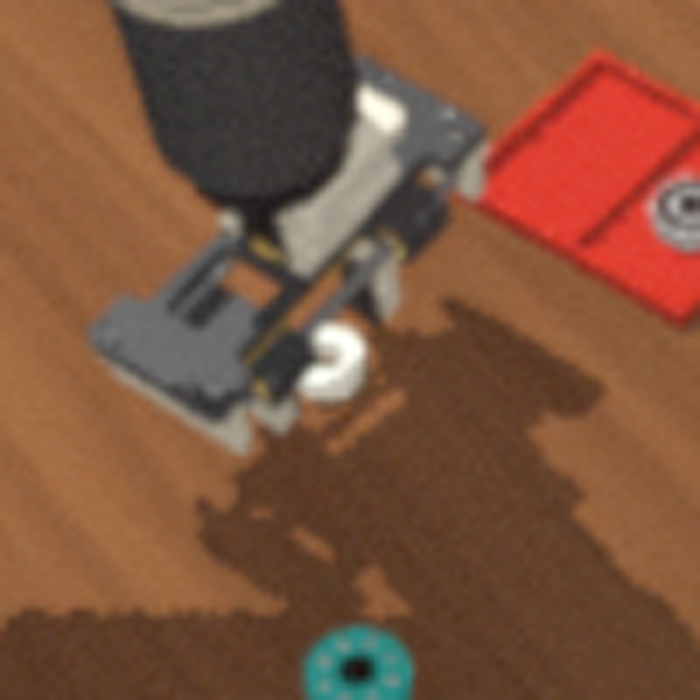

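```bash
python3 -m handwheel '[[[-0.02,-0.03,-0.12,0],[0,0,0,0]]]'; python3 -m handwheel '[[[0,0,0,0],[0,0,0,0],[0,0,0,0],[0,0,0,0]]]' 26 20; python3 -m handwheel '[[[0,0,0,0],[0,0,0.3,0],[0,0,0.7,0],[0.2,0,0.8,0]]]';  python3 snap.py 18; python3 -c "
from h import *
print(jaw())
s=cv2.imread('pics/s18.png');crop(s,200,180,50,7,'pics/s18c.png')"
```

```text
time_s: 28.6
tcp_pos: [0.4435, 0.1359, -0.0245]
eef_rot: [-178.8, 82.7, 16.2]
contact_force: [0.5, -1.5, 0.2]
gripper_width: 0.0581
time_s: 29.0
tcp_pos: [0.4441, 0.1363, -0.0239]
eef_rot: [-178.6, 82.6, 16.4]
contact_force: [0.7, 0.1, 0.5]
gripper_width: 0.0343
time_s: 29.4
tcp_pos: [0.448, 0.133, 0.0456]
eef_rot: [179.2, 83.2, 14.2]
contact_force: [1.0, 0.8, -0.4]
gripper_width: 0.0344
(array([0.45248157, 0.13628455, 0.04952954]), np.float64(-164.98719148290832), array([ 0.12248897,  0.03532986, -0.99184084]))
```

View pics/s18c.png

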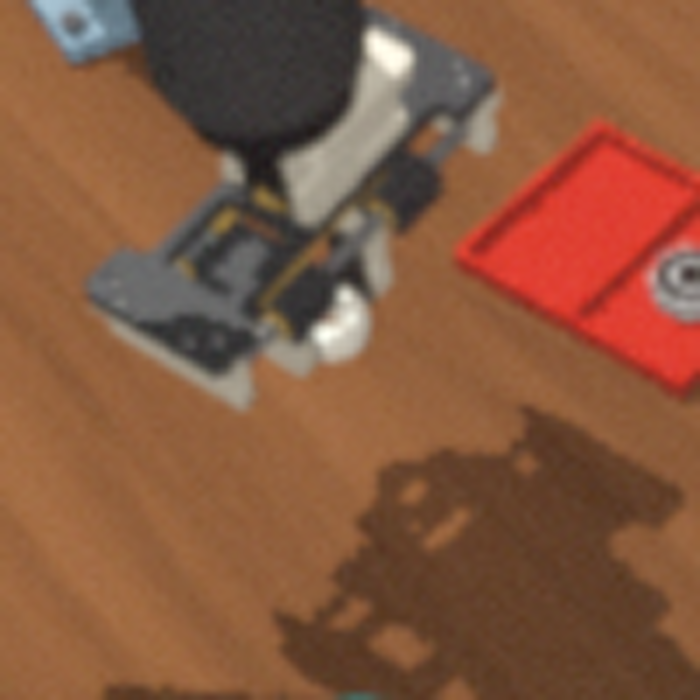

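```bash
python3 -m handwheel '[[[0.5,0.1,0.2,0],[0.85,0.17,0,0],[0.85,0.17,0,0],[0.85,0.17,0,0],[0.7,0.15,-0.2,-0.1],[0.1,0,-0.4,0],[0,0,-0.4,0],[0,0,0,0]]]'; python3 -c "
from h import *
print(jaw())"
```

```text
time_s: 30.3
tcp_pos: [0.6125, 0.167, 0.0147]
eef_rot: [-178.2, 82.5, 16.2]
contact_force: [-0.2, -0.9, -0.6]
gripper_width: 0.0344
(array([0.61254078, 0.16701327, 0.01473656]), np.float64(-165.57678381720922), array([ 0.12462902,  0.03623916, -0.99154139]))
```

```bash
python3 -m handwheel '[[[0.2,0.05,-0.35,0],[0,0,-0.25,0],[0,0,-0.15,0],[0,0,0,0]]]'; python3 -m handwheel '[[[0.08,0,-0.1,0],[0,0,0,0]]]'
```

```text
time_s: 30.7
tcp_pos: [0.6198, 0.1687, -0.016]
eef_rot: [-178.5, 82.6, 16.0]
contact_force: [0.8, 1.6, 0.4]
gripper_width: 0.0343
time_s: 30.9
tcp_pos: [0.6232, 0.169, -0.0191]
eef_rot: [-178.4, 82.5, 16.1]
contact_force: [0.2, -0.1, -0.6]
gripper_width: 0.0344
```

```bash
python3 -m handwheel '[[[0,0,-0.06,0],[0,0,0,0]]]'; python3 -m handwheel '[[[0,0,0,0],[0,0,0,0],[0,0,0,0]]]' 48; python3 -m handwheel '[[[0,0,0.3,0],[0,0,0.7,0],[0,0,0.9,0],[-0.6,0,0.9,0],[-0.9,0,0.5,0],[-0.9,0.2,0,0],[-0.9,0.2,0,0],[-0.9,0.2,0,0]]]'; python3 snap.py 19; python3 -c "
from h import *
print(jaw())
s=cv2.imread('pics/s19.png');crop(s,265,205,60,6,'pics/s19c.png')"
```

```text
time_s: 31.1
tcp_pos: [0.6238, 0.1694, -0.0205]
eef_rot: [-178.2, 82.4, 16.3]
contact_force: [-0.3, 0.1, -0.5]
gripper_width: 0.0346
time_s: 31.4
tcp_pos: [0.624, 0.1695, -0.02]
eef_rot: [-178.1, 82.4, 16.4]
contact_force: [-0.5, 0.1, 0.6]
gripper_width: 0.0472
time_s: 32.2
tcp_pos: [0.4546, 0.1932, 0.1221]
eef_rot: [-177.3, 82.1, 17.0]
contact_force: [-0.4, 1.5, 0.3]
gripper_width: 0.048
(array([0.45236079, 0.19292826, 0.12209842]), np.float64(-165.61177036339663), array([ 0.12979017,  0.04034851, -0.9907202 ]))
```

View pics/s19c.png

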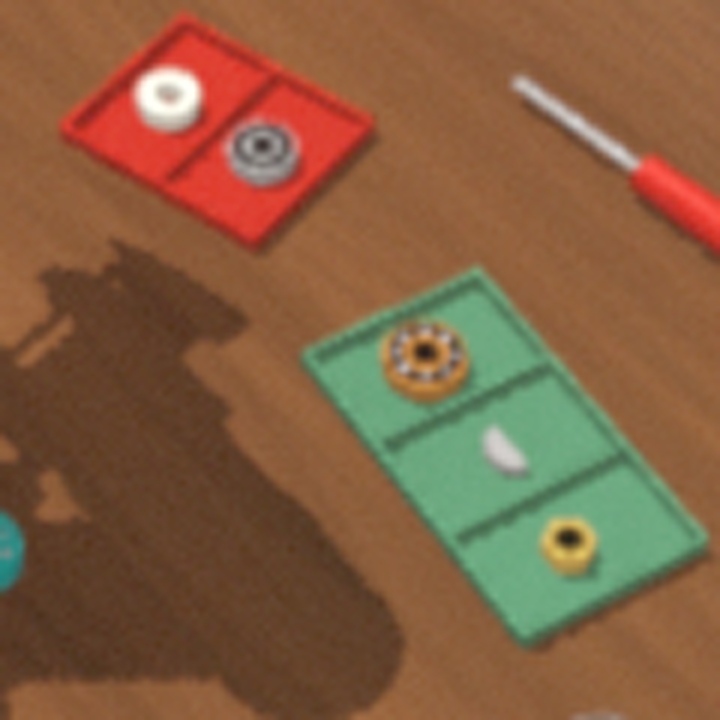

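View pics/t19.png

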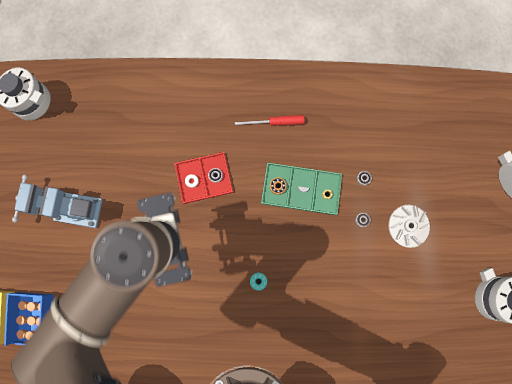

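```bash
python3 - <<'E'
from meas import *
def tray(p,c,a):
    d=np.array(p)-c;a=np.radians(a);return (d@[np.cos(a),np.sin(a)],d@[-np.sin(a),np.cos(a)])
t=cv2.imread("pics/t19.png")
for n,uv,f,z,c,a in(("spacer",(192,181),bright,.017,[628.9,135.7],14.2),("seal",(215,175),gray,.015,[628.9,135.7],14.2),("key",(303,188),bright,.011,[603.7,-139.9],-7.4)):
    W=world("top",comp(t,uv,10,f),z)*1000; m=cv2.minEnclosingCircle(W.astype(np.float32)); print(n,np.round(tray(m[0],np.array(c),a),1),round(m[1],1))
for n,uv,z in(("bronze",(278,186),.017),("nut",(327.5,193.5),.016)): print(n,np.round(tray(plane("top",uv,z)*1000,np.array([603.7,-139.9]),-7.4),1))
a=cv2.imread("pics/top0.png");d=cv2.absdiff(a,t).max(2)
print("fan diff",d[205:250,390:432].max()," screwdriver diff",d[112:128,232:308].max())
E
python3 -c "from plant import close_job; print(close_job())"
```

```text
spacer [-2.5 34. ] 19.5
seal [ -1.5 -33.9] 20.9
key [ 3.4 -4. ] 17.5
bronze [-4.5 66.4]
nut [ -4.5 -73. ]
fan diff 3  screwdriver diff 3
the job is handed in; nothing more can be done
None
```

I placed all five parts in the order asked and handed the job in at about 32 s of the 101 s allowed:
- **Green tray:** bronze bearing, then woodruff key, then brass nut.
- **Red tray:** the sealed bearing nearest the base, then the white spacer.

**Last checks:**
- In both final views each part lies flat in its own compartment. Measured centres are within about 5 mm of the compartment centres and clear of the walls.
- The fan and screwdriver have not moved (pixel difference 3 or less), and the gripper was clear and open.

**What disagreed:**
- **Fingertip height:** the fingertips sit about 28 mm above where the reported TCP puts them. Because of this, the first two closings on the bronze bearing passed over it without touching it, and the third gripped it.
- **Tool tilt:** the tool drifted to about 8° from vertical over the job, which the interface could not correct. Parts were released within about 1 mm of the height I reckoned for the tray floor.

No contact force above about 2 N was reported at the end of any move.

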